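# Uncover a leaning control housing and press a relay module home

### The arm

A 7-joint arm with a two-finger parallel gripper is mounted at the origin on the work surface. World frame = base frame: x ahead of the robot, y to its left, z up, the work surface at z = 0. Lengths are in m, angles in degrees, forces in N, time in s.
With the tool pointing down it reaches from about 0.425 to 0.875 m from the base axis. Payload 4.7 kg.
Tool frame: the origin (TCP) lies midway between the tips of the shut fingers; the grasp point (between the pads) lies 19 mm behind it; z points along the fingers, x is the direction in which the jaws open and shut, and the axes are right-handed (so a half turn about z gives the same grasp; the last joint's range is limited). The gripper opens to 87 mm and grips with 3 to 60 N. Pads are 19 mm wide; open, the fingers measure 117 mm over their backs; the gripper's body (75 mm by 190 mm) begins 51 mm behind the grasp point.
Start: joints at [74.605, 18.392, -4.016, 83.108, 1.295, 78.541, -3.26], TCP at [0.181, -0.624, 0.223] pointing down, gripper open.
Joint ranges: [-163.93, 163.93], [-17.29, 119.83], [-79.2, 71.16], [3.27, 140.29], [-89.18, 269.18], [5.43, 117.66], [-154.24, 154.24]. Speed limits (degrees/s): [147.25, 147.25, 180, 180, 180, 180, 180].

### API

Orientations are given as [roll, pitch, yaw] about the fixed x, y, z axes, in that order (R = Rz(yaw) Ry(pitch) Rx(roll)).
In Python, from cell import env gives the robot as it stands.
- The arm moves only by the tool carry_out, never from a script. Its argument "plan" is a list of rows, each an object with "grip": the closure, from 0 (fully open) to 1 (shut); "dp": the shift along the tool's x, y, z in m, a list of three; "rotation": the turn, a rotation vector about the tool's x, y, z in degrees, a list of three. In form: [{"grip": grip, "dp": [dx, dy, dz], "rotation": [wx, wy, wz]}, ...]. A call has 1 to 8 rows; each row shifts and turns the pose as measured when the row begins, along the tool's axes as they then stand; what a row does not reach is not made up. A row lasts 1/12 s, in which the tool goes at most 41.7 mm and 7.16 degrees, less where a joint would pass 70% of its speed; a pose out of reach is approached as far as the arm can. A call is refused whole if a number of a shift passes 0.0417 or a number of a turn 7.16, either way. A call with a gripper value outside its range is refused whole. The fingers move at their own pace and stop on an object; "force" is the grip in N (left out, the last holds). Time passes only in rows, so rows that do not move let the fingers close. It gives the time, the measured TCP pose, the force and the opening at its end, in the units of the state.
- env.get_obs(): the state, without advancing time (a new reading comes with each control period).
- env.read_camera(name): name is "side" or "top" or "wrist"; returns the picture (480x640x3 uint8, red, green, blue); there is no depth.
- env.camera_params(name): a dict with "fx", "fy", "cx", "cy" (pixels), "R" (3x3) and "t" (3): a world point X has camera coordinates R X + t. Camera axes: x right, y down, z forward; pixel columns grow to the right and rows downward; lengths in m; the calibration is good to about 2 mm. A picture is of the moment at which its call begins: read the wrist's pose just before it. camera_params takes no time and is no camera call; for the wrist camera it gives the pose at the moment of the call.
- env.sign_off(): hands the job in, once; it reports no verdict.
The state is a dict: "time_s": time; "qpos": joint angles; "joint_velocities": joint speeds; "effort": joint torques, N m; "tool_pos": TCP position; "tool_rot": TCP orientation; "force": force on the tool from outside, world axes, zero at the start; "wrist_torque": the same for the moment, N m; "grip_width": finger opening in m.
Only numpy, scipy, OpenCV 4.12 (cv2) and the standard library are available. Lean on these libraries where they do the work, as an engineer would, in place of code of your own. Each camera call takes 0.05 s, during which the arm holds its last target. There are 200 camera calls.

### The job

Take the loose light-grey cover off the green control housing by its yellow fin: its rear edge is tucked under the housing's dark steel lip, so tip the front edge up first, then draw the cover out from under the lip, and set it down gently, right way up, in the middle of the blue mat. Then press the relay module with the orange fin into the empty pocket inside the housing until it is fully home, its shoulders flush with the blue deck. Drop neither part, let go of both, and leave everything else on the bench where it is.

Things in the scene. Friction and masses are not known exactly. Their poses are not given: they have to be found in the camera images.
- housing: Fixed green box on a stand, open face leaning 28 deg towards its front (robot's side). Origin: centre of the rim plane; z = face normal (out), x = up the slope to the rear wall, y across. Outer 160 (x) x 130 (y), walls 5. A dark steel lip on the rear wall overhangs the rim from x=72 to 88: underside 8.5 above the rim, top 12.5. Inside, 22 below the rim, is a blue deck with the pocket.
- pocket (a point): Centre of the pocket's mouth at deck level, at (12, 0, -22) in the housing frame, same axes as the housing. Pocket 48 (x) x 38 (y), 18 deep, flat floor, white border round it.
- cover: Loose light-grey plate 160 (x) x 130 (y) x 5, 150 g, on the housing's rim. Origin on its underside (plate runs x=-81..79), axes as the housing's: z out of the top, x to the rear edge. Yellow fin 10 thick (x) x 44 (y), centred at x=-58, from z=5 to 31. A bar under its front (x=-73.5..-67.5, 10 deep, 116 long) hangs inside the housing's front wall with 1.5 play.
- cover_fin (a point): Grip point on the cover's fin, at (-58, 0, 27) in the cover frame, 4 mm below the fin's top; fingers close along the cover's x.
- cover_rear (a point): Middle of the cover's rear lower edge, (79, 0, 0) in the cover frame. About 7 of the plate lies under the lip, with 3.5 play in height; the front bar stops it sliding out until the front edge is tipped up. Under the lip it tips freely to about 20 deg. On a flat surface it stands on that bar and the rear edge.
- mat: Fixed blue mat 190 (x) x 170 (y) x 3 on the bench, left or right of the housing. Origin: centre of its underside; z up.
- tray: Fixed low black tray 130 (x) x 170 (y), walls 14 high, floor 4 thick, on the other side. It holds the two modules. Origin: centre of its underside.
- module_orange: Loose relay module, 80 g, standing in the tray: white block 44 (x) x 34 (y) x 18 high (lowest 4: 40 x 30), with an orange fin on top 12 thick (x) x 30 long (y), from z=18 to 44. Shoulders: the block's top, z=18. Origin: centre of its underside; z up. Fits the pocket either way round, 2 play on each side, its x along the housing's x.
- module_orange_grip (a point): Grip point on the orange fin, (0, 0, 39) in the module frame; fingers close along the module's x.
- module_green: Another module of the same shape with a green fin, in the tray beside the orange one: leave it.
- bottle: Loose clear bottle, 66 in diameter, 190 high: leave it.
- cup: Loose white mug, 76 in diameter, 85 high: leave it.
- screwdriver: Loose screwdriver with orange handle, lying: leave it.
- screwdriver_b: Loose screwdriver with blue handle, lying: leave it.
- wrench: Loose steel wrench, lying: leave it.
Things that resemble listed ones, but are neither listed nor needed, are in the scene too. Several things have the shape of the cover; the one meant has the colours described above.

How it is judged:
By the outcome, as a careful person would: the job done as asked, in the order asked, and still so for the second after the job is handed in, with the robot touching nothing.
It also fails if it takes over 69 s, if anything falls off the work surface, if the arm or the gripper's body presses on something with over 40 N, if the wrist force passes 120 N, or if a joint passes its speed limit or range.

## Working session

There is one attempt and no reset: what is moved stays moved. The work goes in short steps, Python scripts to look and compute and a tool call to move; the robot and the scene stay as the last step left them, time stands still between calls to the robot, and variables do not carry over. Pictures are saved under pics/ and viewed, about 8 in all and at most 12, crops included, and the job is handed in when it is done.

Besides the shell and the picture viewer there is one more tool, called as name(argument=value, ...) on one line, values as JSON. carry_out: Moves the arm, as the interface text tells. Its arguments: {"type":"object","properties":{"plan":{"type":"array","items":{"type":"object","properties":{"grip":{"type":"number"},"dp":{"type":"array","items":{"type":"number"}},"rotation":{"type":"array","items":{"type":"number"}}}}},"force":{"type":"number"}},"required":["plan"]}

```bash
mkdir -p pics; ls; python3 - <<'E'
from cell import env
import cv2,numpy as np
for n in("top","side"):
    p=env.camera_params(n);print(n,p["fx"],p["cx"],p["cy"],np.round(p["R"],3).tolist(),np.round(p["t"],3))
    cv2.imwrite(f"pics/{n}0.png",env.read_camera(n)[:,:,::-1])
print(env.get_obs())
E
```

```text
pics
top 439.0907659123949 323.40474025364557 241.28919071197524 [[-0.015, -1.0, -0.016], [-0.993, 0.016, -0.113], [0.114, 0.014, -0.993]] [0.013 0.525 0.975]
side 440.4586368213847 318.6073578464143 233.26268161999212 [[-0.846, -0.533, -0.015], [-0.295, 0.491, -0.819], [0.445, -0.689, -0.573]] [0.438 0.223 0.914]
{'time_s': 0.1, 'qpos': array([74.60465091, 18.43576329, -4.016093  , 83.16845234,  1.29567235,
       78.54134071, -3.26181433]), 'joint_velocities': array([ 0.07874992, -0.08229113,  0.07629985, -0.17739399,  0.01404093,
       -0.12628595,  0.0194774 ]), 'effort': array([-5.55401493e-05, -4.92574382e+01, -4.05878741e-01, -3.13395309e+01,
       -6.42636954e-02,  3.95496469e-02,  1.05309691e-04]), 'tool_pos': array([ 0.18119277, -0.6237107 ,  0.22155546]), 'tool_rot': array([ 1.79994013e+02,  1.00282462e-01, -7.37961969e+01]), 'force': array([-1.35493047, -0.08385366, -0.13905549]), 'wrist_torque': array([ 0.00258294,  0.00393243, -0.03501289]), 'grip_width': 0.08694315140853127}
```

View pics/top0.png

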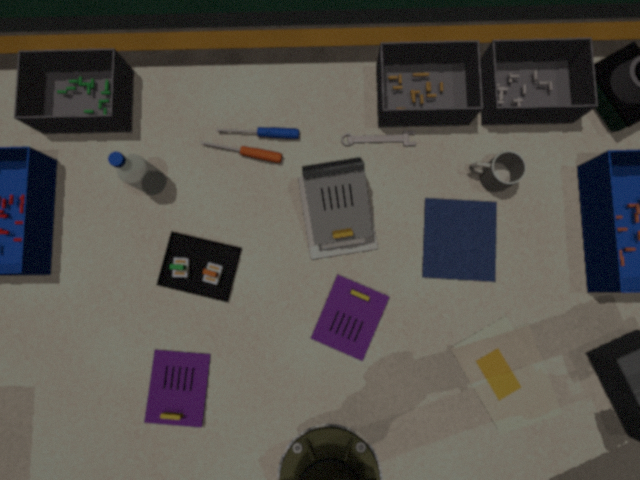

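View pics/side0.png

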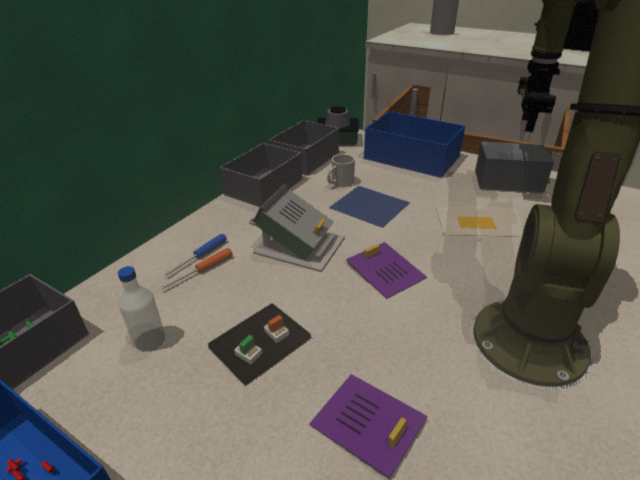

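Top view: what could be mistaken for the cover is the light-grey one on the housing, fin (342,235), and purple plates with yellow fins at (360,295) and (172,417). The first matches the description. Of the modules, the orange fin is at (213,272) and the green at (180,267). A yellow sheet lies at (498,373). The mat is at (460,239).

```bash
cat > h.py <<'E'
from cell import env
import cv2,numpy as np
from scipy.spatial.transform import Rotation as Ro
def ray(p,uv):
    R=np.array(p["R"]);t=np.array(p["t"])
    d=R.T@np.array([(uv[0]-p["cx"])/p["fx"],(uv[1]-p["cy"])/p["fy"],1]);return -R.T@t,d/np.linalg.norm(d)
def onz(p,uv,z):
    c,d=ray(p,uv);return c+d*(z-c[2])/d[2]
def tri(rs):
    A=0;b=0
    for c,d in rs:
        M=np.eye(3)-np.outer(d,d);A=A+M;b=b+M@c
    x=np.linalg.solve(A,b);return x,[round(1e3*np.linalg.norm(np.cross(x-c,d)),1) for c,d in rs]
def proj(p,X):
    c=np.array(p["R"])@X+p["t"];return np.array([p["fx"]*c[0]/c[2]+p["cx"],p["fy"]*c[1]/c[2]+p["cy"]])
def mask(im,h0,h1,s=90,v=60):
    return cv2.inRange(cv2.cvtColor(im,cv2.COLOR_RGB2HSV),(h0,s,v),(h1,255,255))
def blobs(m,amin=20):
    out=[]
    for c in cv2.findContours(m,cv2.RETR_EXTERNAL,cv2.CHAIN_APPROX_NONE)[0]:
        if cv2.contourArea(c)>=amin:
            M=cv2.moments(c);out.append((M["m10"]/M["m00"],M["m01"]/M["m00"],cv2.contourArea(c),cv2.minAreaRect(c)))
    return out
E
python3 - <<'E'
from h import *
np.set_printoptions(precision=4,suppress=True)
P={}
for n in("top","side"):
    im=cv2.imread(f"pics/{n}0.png")[:,:,::-1].copy();P[n]=env.camera_params(n)
    for nm,a in(("yellow",(18,32)),("orange",(3,14)),("green",(45,80)),("blue",(105,125))):
        for b in blobs(mask(im,*a,s=110 if nm!="blue" else 80,v=50 if nm!="blue" else 30),20 if nm!="blue" else 3000):
            if b[1]>190: print(n,nm,np.round(b[:3],1),np.round(cv2.boxPoints(b[3]),1).tolist())
print("campos",-np.array(P["top"]["R"]).T@P["top"]["t"])
cr=cv2.imread("pics/top0.png")[145:315,150:500]
cv2.imwrite("pics/crop1.png",cv2.convertScaleAbs(cv2.resize(cr,None,fx=2.28,fy=2.28,interpolation=cv2.INTER_CUBIC),alpha=1.5))
E
```

```text
top yellow [170.5 415.7  83.5] [[160.6999969482422, 417.6000061035156], [161.1999969482422, 412.0], [180.3000030517578, 413.79998779296875], [179.8000030517578, 419.29998779296875]]
top yellow [ 498.1  373.7 1118.5] [[475.20001220703125, 360.70001220703125], [497.3999938964844, 347.3999938964844], [521.0, 386.6000061035156], [498.79998779296875, 399.8999938964844]]
top yellow [359.7 294.9  64. ] [[350.1000061035156, 293.20001220703125], [351.79998779296875, 289.1000061035156], [369.1000061035156, 296.5], [367.29998779296875, 300.6000061035156]]
top yellow [342.2 233.1 130.5] [[331.8999938964844, 230.6999969482422], [351.3999938964844, 227.39999389648438], [352.70001220703125, 235.39999389648438], [333.29998779296875, 238.60000610351562]]
top orange [209.1 272.5  59. ] [[201.39999389648438, 272.79998779296875], [203.10000610351562, 267.3999938964844], [217.89999389648438, 271.8999938964844], [216.3000030517578, 277.29998779296875]]
top orange [636.3 210.2  36. ] [[628.5999755859375, 205.1999969482422], [636.2000122070312, 201.39999389648438], [643.7999877929688, 216.60000610351562], [
[... 1324 characters left out ...]
96875], [271.5, 332.29998779296875]]
side orange [213.7 259.5 309. ] [[194.39999389648438, 263.79998779296875], [228.39999389648438, 246.8000030517578], [232.8000030517578, 255.60000610351562], [198.8000030517578, 272.6000061035156]]
side green [245.7 340.6  50.5] [[239.10000610351562, 343.0], [249.3000030517578, 334.0], [252.5, 337.6000061035156], [242.3000030517578, 346.6000061035156]]
side green [  7.8 336.9  57.5] [[-1.5, 341.29998779296875], [10.800000190734863, 330.29998779296875], [15.100000381469727, 335.1000061035156], [2.799999952316284, 346.1000061035156]]
side blue [  39.7  444.3 5538.5] [[0.0, 479.0], [0.0, 379.0], [109.0, 379.0], [109.0, 479.0]]
campos [ 0.4105 -0.0091  1.0278]
```

View pics/crop1.png

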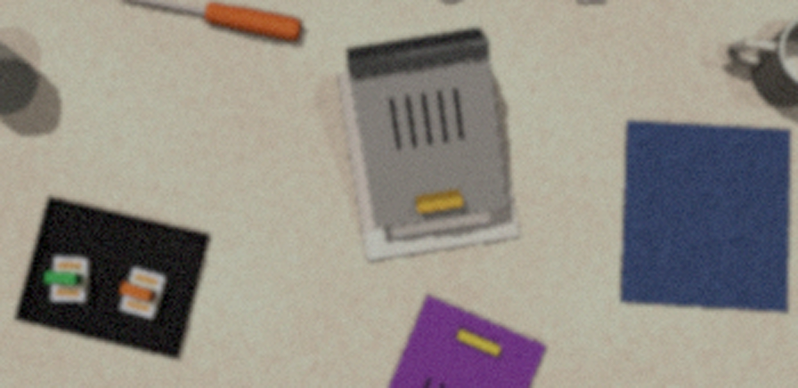

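```bash
python3 - <<'E'
from h import *
np.set_printoptions(precision=4,suppress=True)
T,S=env.camera_params("top"),env.camera_params("side")
for nm,a,b in(("yfin",(342.2,233.1),(318.9,225.2)),("orange",(209.1,272.5),(275.4,322.7))):
    print(nm,*tri([ray(T,a),ray(S,b)]))
def ang(a,b,z):
    d=onz(T,b,z)-onz(T,a,z);return np.degrees(np.arctan2(d[1],d[0])),np.linalg.norm(d)
print("yfin y-axis",ang((333.3,238.6),(352.7,235.4),.13),ang((331.9,230.7),(351.4,227.4),.13))
cr=lambda u,v:(150+u/2.28,145+v/2.28)
print("base front",ang(cr(370,258),cr(518,235),.01),"lip top",ang(cr(348,50),cr(483,31),.2),"lip front",ang(cr(352,77),cr(489,55),.2))
print("orange",ang((201.4,272.8),(216.3,277.3),.045),ang((203.1,267.4),(217.9,271.9),.045), onz(T,(209.1,272.5),.045))
for q in [[422.5, 277.5], [425.4,198.7], [496.6,201.3], [493.7,280.1],(459.3,239.4)]: print("mat",onz(T,q,.003))
for q in [(352,77),(489,55),(348,50),(483,31)]: print("lip",onz(T,cr(*q),.19))
E
```

```text
yfin [ 0.5369 -0.0365  0.0815] [np.float64(1.0), np.float64(1.0)]
orange [0.4567 0.2637 0.039 ] [np.float64(0.3), np.float64(0.3)]
yfin y-axis (np.float64(-81.51622864613441), np.float64(0.04049203593779873)) (np.float64(-81.27223566582676), np.float64(0.04081648153017159))
base front (np.float64(-82.05702966526549), np.float64(0.15270789101240628)) lip top (np.float64(-82.87811566897697), np.float64(0.11580558807208131)) lip front (np.float64(-81.74017641296165), np.float64(0.11752061783395626))
orange (np.float64(-107.43535905325692), np.float64(0.03532759043578213)) (np.float64(-107.57482787774508), np.float64(0.03515928888651904)) [0.4567 0.2622 0.045 ]
mat [ 0.4395 -0.2233  0.003 ]
mat [ 0.6252 -0.2377  0.003 ]
mat [ 0.616  -0.4048  0.003 ]
mat [ 0.431  -0.3871  0.003 ]
mat [ 0.527  -0.3127  0.003 ]
lip [0.6299 0.038  0.19  ]
lip [ 0.647  -0.0797  0.19  ]
lip [0.6537 0.0412 0.19  ]
lip [ 0.6682 -0.0751  0.19  ]
```

```bash
cat >> h.py <<'E'
D=np.diag([1,-1,-1.])
def fr(yaw,pitch=0): # object frame; pitch about its y, negative = x axis up
    return (Ro.from_euler("z",yaw,degrees=True)*Ro.from_euler("y",pitch,degrees=True)).as_matrix()
def cur():
    o=env.get_obs();return np.array(o["tool_pos"]),Ro.from_euler("xyz",o["tool_rot"],degrees=True).as_matrix()
def rows(p,R,goals,step=.038,ang=6.8):
    """print tool-frame rows from (p,R) through list of (pos,R[,n])"""
    for g in goals:
        q,Q=g[0],g[1];rv=Ro.from_matrix(R.T@Q).as_rotvec();L=np.linalg.norm(q-p)
        n=g[2] if len(g)>2 else max(1,int(np.ceil(max(L/step,np.degrees(abs(rv).max())/ang))))
        r=Ro.from_rotvec(rv/n);print(f"-> {np.round(q,4)} L={L:.3f} n={n}")
        for k in range(n):
            print("dp",[round(float(v),4) for v in R.T@((q-p)/n)],"rot",np.round(np.degrees(rv/n),1).tolist());R=R@r.as_matrix()
        p,R=q,Q
    return p,R
E
python3 - <<'E'
from h import *
p=env.camera_params("wrist");P,R=cur()
c=-np.array(p["R"]).T@p["t"]
print("cam in tool",np.round(R.T@(c-P),4),"axes\n",np.round(np.array(p["R"])@R,3),p["fx"])
G=fr(8.3,-28)@D; fin=np.array([.537,-.0365,.0815])
rows(P,R,[(np.array([.475,-.333,.27]),Ro.from_euler("xyz",[180,0,-30],degrees=True).as_matrix(),11),(fin-G[:,2]*.13,G,9)])
E
```

```text
cam in tool [-0.0014 -0.069  -0.1629] axes
 [[ 1.    -0.001 -0.001]
 [ 0.     0.967 -0.254]
 [ 0.001  0.254  0.967]] 426.7019232449689
-> [ 0.475 -0.333  0.27 ] L=0.416 n=11
dp [-0.0179, -0.033, -0.0044] rot [-0.0, 0.0, -4.0]
dp [-0.0156, -0.0342, -0.0044] rot [-0.0, 0.0, -4.0]
dp [-0.0132, -0.0352, -0.0044] rot [-0.0, 0.0, -4.0]
dp [-0.0107, -0.036, -0.0044] rot [-0.0, 0.0, -4.0]
dp [-0.0082, -0.0367, -0.0044] rot [-0.0, 0.0, -4.0]
dp [-0.0056, -0.0372, -0.0044] rot [-0.0, 0.0, -4.0]
dp [-0.003, -0.0375, -0.0044] rot [-0.0, 0.0, -4.0]
dp [-0.0004, -0.0376, -0.0044] rot [-0.0, 0.0, -4.0]
dp [0.0022, -0.0375, -0.0044] rot [-0.0, 0.0, -4.0]
dp [0.0048, -0.0373, -0.0044] rot [-0.0, 0.0, -4.0]
dp [0.0074, -0.0368, -0.0044] rot [-0.0, 0.0, -4.0]
-> [ 0.4766 -0.0453  0.1963] L=0.297 n=9
dp [-0.0158, -0.0278, 0.0082] rot [1.0, 3.0, -4.2]
dp [-0.0142, -0.0287, 0.0079] rot [1.0, 3.0, -4.2]
dp [-0.0125, -0.0295, 0.0078] rot [1.0, 3.0, -4.2]
dp [-0.0107, -0.0303, 0.0077] rot [1.0, 3.0, -4.2]
dp [-0.0089, -0.0308, 0.0077] rot [1.0, 3.0, -4.2]
dp [-0.007, -0.0313, 0.0079] rot [1.0, 3.0, -4.2]
dp [-0.0052, -0.0316, 0.0081] rot [1.0, 3.0, -4.2]
dp [-0.0033, -0.0317, 0.0085] rot [1.0, 3.0, -4.2]
dp [-0.0014, -0.0317, 0.0089] rot [1.0, 3.0, -4.2]
```

carry_out(plan=[{"grip": 0,"dp": [-0.018,-0.033,-0.004],"rotation": [0,0,-4]},{"grip": 0,"dp": [-0.016,-0.034,-0.004],"rotation": [0,0,-4]},{"grip": 0,"dp": [-0.013,-0.035,-0.004],"rotation": [0,0,-4]},{"grip": 0,"dp": [-0.011,-0.036,-0.004],"rotation": [0,0,-4]},{"grip": 0,"dp": [-0.008,-0.037,-0.004],"rotation": [0,0,-4]},{"grip": 0,"dp": [-0.006,-0.037,-0.004],"rotation": [0,0,-4]},{"grip": 0,"dp": [-0.003,-0.037,-0.004],"rotation": [0,0,-4]},{"grip": 0,"dp": [0,-0.038,-0.004],"rotation": [0,0,-4]}])

```text
time_s: 0.77
tool_pos: [0.3885, -0.409, 0.2468]
tool_rot: [179.8, 0.8, -41.7]
force: [0.6, -0.4, -0.1]
grip_width: 0.0872
```

carry_out(plan=[{"grip": 0,"dp": [0.002,-0.037,-0.004],"rotation": [0,0,-4]},{"grip": 0,"dp": [0.005,-0.037,-0.004],"rotation": [0,0,-4]},{"grip": 0,"dp": [0.007,-0.037,-0.004],"rotation": [0,0,-4]}])

```text
time_s: 1.02
tool_pos: [0.4698, -0.3244, 0.2579]
tool_rot: [180.0, 0.9, -29.1]
force: [0.9, -0.9, -0.6]
grip_width: 0.0869
```

carry_out(plan=[{"grip": 0,"dp": [-0.016,-0.028,0.008],"rotation": [1,3,-4.2]},{"grip": 0,"dp": [-0.014,-0.029,0.008],"rotation": [1,3,-4.2]},{"grip": 0,"dp": [-0.012,-0.029,0.007],"rotation": [1,3,-4.2]},{"grip": 0,"dp": [-0.011,-0.03,0.007],"rotation": [1,3,-4.2]},{"grip": 0,"dp": [-0.009,-0.031,0.007],"rotation": [1,3,-4.2]},{"grip": 0,"dp": [-0.007,-0.031,0.007],"rotation": [1,3,-4.2]},{"grip": 0,"dp": [-0.005,-0.031,0.007],"rotation": [1,3,-4.2]},{"grip": 0,"dp": [-0.003,-0.031,0.007],"rotation": [1,3,-4.2]}])

```text
time_s: 1.68
tool_pos: [0.4734, -0.0876, 0.1989]
tool_rot: [-178.2, -21.9, 2.4]
force: [-0.3, -0.9, 0.3]
grip_width: 0.0869
```

carry_out(plan=[{"grip": 0,"dp": [-0.001,-0.03,0.007],"rotation": [1,3,-4]},{"grip": 0,"dp": [0,0,0],"rotation": [0,0,0]}])

```text
time_s: 1.85
tool_pos: [0.4805, -0.0604, 0.1883]
tool_rot: [-178.5, -24.0, 6.4]
force: [0.8, -0.2, -0.5]
grip_width: 0.087
```

```bash
python3 - <<'E'
from h import *
o=env.get_obs();print(o["qpos"].round(1),o["tool_pos"],o["tool_rot"])
p=env.camera_params("wrist");im=env.read_camera("wrist")
np.savez("w1.npz",R=p["R"],t=p["t"]);cv2.imwrite("pics/w1.png",im[:,:,::-1])
for b in blobs(mask(im,18,32,s=110,v=50),100): print(np.round(b[:3],1),np.round(cv2.boxPoints(b[3]),1).tolist())
E
```

```text
[ 20.8 -17.3  -8.8 126.6 -15.1  48.9  26.3] [ 0.48049917 -0.06035315  0.18828518] [-178.49450933  -23.95987696    6.42355823]
[ 470.2  391.1 5423. ] [[281.0, 378.0], [639.0, 378.0], [639.0, 399.0], [281.0, 399.0]]
[572.5 328.3 481.5] [[555.9000244140625, 289.1000061035156], [579.0, 288.1000061035156], [582.2000122070312, 363.3999938964844], [559.0999755859375, 364.3999938964844]]
[  71.7  327.2 1581. ] [[51.900001525878906, 362.79998779296875], [58.29999923706055, 286.6000061035156], [98.9000015258789, 290.1000061035156], [92.4000015258789, 366.29998779296875]]
[ 113.3  241.1 1051.5] [[89.5999984741211, 269.1000061035156], [122.80000305175781, 205.6999969482422], [137.10000610351562, 213.1999969482422], [103.9000015258789, 276.6000061035156]]
[332.4 205.9 993. ] [[323.6000061035156, 171.3000030517578], [339.5, 170.89999389648438], [341.20001220703125, 239.89999389648438], [325.29998779296875, 240.3000030517578]]
```

View pics/w1.png

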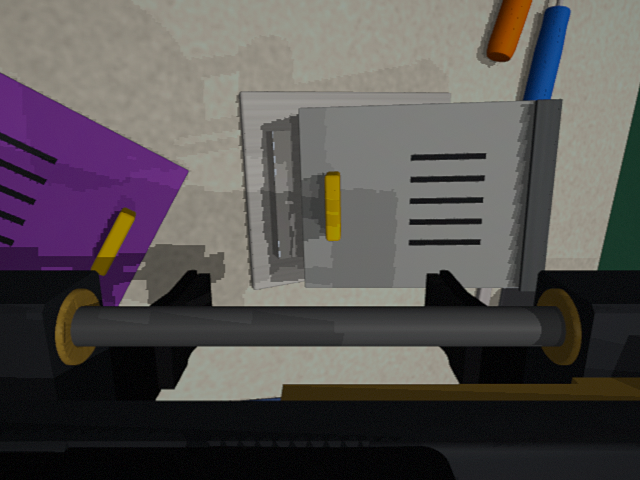

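The wrist view shows the grey cover with its fin at (332,206), front corners near (300,108) and (305,287), and the lip at right (537–562,100). The purple plate is to the left. It's the right cover.

```bash
cat > pose.py <<'E'
from h import *
from scipy.optimize import least_squares
T,S=env.camera_params("top"),env.camera_params("side")
W=dict(env.camera_params("wrist"));w=np.load("w1.npz");W["R"],W["t"]=w["R"],w["t"]
pts=[(W,(332.4,205.9),(-58,0,31)),(W,(300,108),(-81,65,5)),(W,(305,287),(-81,-65,5)),(W,(537,100),(72,65,11)),
     (T,(342.2,233.1),(-60,0,28)),(S,(318.9,225.2),(-60,0,20))]
def f(x):
    R=fr(x[3],-28);r=[]
    for p,uv,o in pts:
        c,d=ray(p,uv);r.append(np.cross(x[:3]+R@np.array(o)/1e3-c,d)*1e3)
    return np.concatenate(r)
s=least_squares(f,[.6,-.02,.13,8.3],loss="soft_l1",x_scale=[.01,.01,.01,5])
if __name__=="__main__":
    print("cover origin,yaw",s.x.round(4));print("res mm",np.linalg.norm(f(s.x).reshape(-1,3),axis=1).round(1))
    O,yaw=s.x[:3],s.x[3];C=fr(yaw,-28);G=C@D;at=lambda o:O+C@np.array(o)/1e3
    print("rear",at((79,0,0)),"front",at((-81,0,0)),"TCP goal",at((-58,0,8)))
    P,R=cur();rows(P,R,[(at((-58,0,60)),G),(at((-58,0,8)),G)],step=.03,ang=4)
E
python3 pose.py
```

```text
cover origin,yaw [ 0.5983 -0.0273  0.0911  7.9994]
res mm [1.9 0.6 1.1 0.2 2.4 1.6]
rear [ 0.6673792  -0.01758641  0.12821832] front [ 0.52748222 -0.03724612  0.05310287] TCP goal [ 0.54387319 -0.0349427   0.0709643 ]
-> [ 0.5197 -0.0383  0.1169] L=0.086 n=3
dp [0.0028, -0.006, 0.0278] rot [-0.2, 1.3, -0.5]
dp [0.0022, -0.0061, 0.0278] rot [-0.2, 1.3, -0.5]
dp [0.0016, -0.0062, 0.0279] rot [-0.2, 1.3, -0.5]
-> [ 0.5439 -0.0349  0.071 ] L=0.052 n=2
dp [-0.0, -0.0, 0.026] rot [0.0, 0.0, 0.0]
dp [-0.0, -0.0, 0.026] rot [0.0, 0.0, 0.0]
```

carry_out(plan=[{"grip": 0,"dp": [0.003,-0.006,0.028],"rotation": [-0.2,1.3,-0.5]},{"grip": 0,"dp": [0.002,-0.006,0.028],"rotation": [-0.2,1.3,-0.5]},{"grip": 0,"dp": [0.002,-0.006,0.025],"rotation": [-0.2,1.3,-0.5]},{"grip": 0,"dp": [0,0,0.012],"rotation": [0,0,0]},{"grip": 0,"dp": [0,0,0.01],"rotation": [0,0,0]}])

```text
time_s: 2.32
tool_pos: [0.5336, -0.0376, 0.1016]
tool_rot: [179.8, -28.6, 8.0]
force: [0.2, 0.0, 0.2]
grip_width: 0.0867
```

```bash
python3 - <<'E'
from pose import *
O,yaw=s.x[:3],s.x[3];C=fr(yaw,-28);G=C@D;at=lambda o:O+C@np.array(o)/1e3
P,R=cur();print("TCP in cover",(C.T@(P-O)*1e3).round(1),env.get_obs()["qpos"].round(1),env.get_obs()["force"])
rows(P,R,[(at((-58,0,9.5)),G)])
im=env.read_camera("wrist");cv2.imwrite("pics/w2.png",im[:,:,::-1])
E
```

```text
TCP in cover [-52.9  -1.2  40. ] [ 18.9  -7.2 -12.7 131.3 -16.7  28.9  26.5] [0.15941168 0.04960725 0.17768012]
-> [ 0.5432 -0.035   0.0723] L=0.031 n=1
dp [-0.0054, -0.0013, 0.0305] rot [0.2, -0.6, -0.0]
```

carry_out(plan=[{"grip": 0,"dp": [-0.003,-0.001,0.012],"rotation": [0.1,-0.3,0]},{"grip": 0,"dp": [-0.002,0,0.01],"rotation": [0.1,-0.3,0]},{"grip": 0,"dp": [0,0,0.006],"rotation": [0,0,0]},{"grip": 0,"dp": [0,0,0],"rotation": [0,0,0]}])

```text
time_s: 2.7
tool_pos: [0.5415, -0.038, 0.0718]
tool_rot: [-179.9, -27.7, 7.6]
force: [-0.1, 0.2, 0.2]
grip_width: 0.0871
```

```bash
python3 - <<'E'
from pose import *
O,yaw=s.x[:3],s.x[3];C=fr(yaw,-28)
P,R=cur();print("TCP in cover",(C.T@(P-O)*1e3).round(1),env.get_obs()["force"],env.get_obs()["tool_rot"])
im=env.read_camera("wrist");cv2.imwrite("pics/w3.png",im[:,:,::-1])
E
```

```text
TCP in cover [-60.1  -2.7  10.1] [-0.06460424  0.15823242  0.15703231] [-179.87220694  -27.67766718    7.64938991]
```

View pics/w3.png

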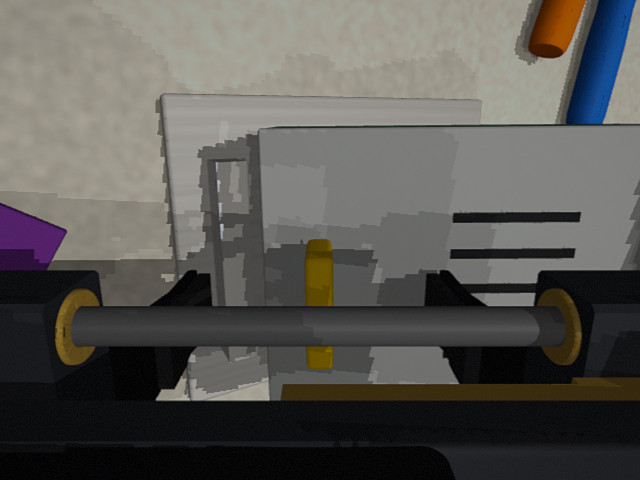

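Fin is centred between the jaws, about 5 mm off sideways. I'll shift it and close.

carry_out(plan=[{"grip": 0.3,"dp": [0,-0.005,0],"rotation": [0,0,0]},{"grip": 1,"dp": [0,0,0],"rotation": [0,0,0]},{"grip": 1,"dp": [0,0,0],"rotation": [0,0,0]},{"grip": 1,"dp": [0,0,0],"rotation": [0,0,0]},{"grip": 1,"dp": [0,0,0],"rotation": [0,0,0]},{"grip": 1,"dp": [0,0,0],"rotation": [0,0,0]},{"grip": 1,"dp": [0,0,0],"rotation": [0,0,0]},{"grip": 1,"dp": [0,0,0],"rotation": [0,0,0]}], force=45)

```text
time_s: 3.42
tool_pos: [0.5424, -0.034, 0.0766]
tool_rot: [180.0, -28.0, 7.6]
force: [0.6, 1.3, -0.1]
grip_width: 0.0415
```

```bash
cat > tip.py <<'E'
from pose import *
P,R=cur();o=env.get_obs();print(P,o["tool_rot"],o["force"].round(1),o["grip_width"],o["qpos"].round(1))
# cover frame taken from the tool: TCP at (-58,0,9.5) of the cover, axes aligned
C=R@D;g=np.array([-58,0,9.5])/1e3;O=P-C@g;piv=np.array([79,0,1.0])/1e3
pr=O+C@piv;goals=[]
for a in range(2,15,2):
    Q=C@Ro.from_euler("y",a,degrees=True).as_matrix();goals.append((pr+Q@(g-piv),Q@D,1))
rows(P,R,goals)
E
python3 tip.py
```

```text
[ 0.54237064 -0.0339644   0.07663094] [179.95964098 -28.04969118   7.61821394] [ 0.6  1.3 -0.1] 0.041466274646898414 [ 18.4  -3.5 -13.4 131.2 -15.5  25.5  24.9]
-> [ 0.5405 -0.0342  0.081 ] L=0.005 n=1
dp [0.0004, 0.0, -0.0048] rot [0.0, -2.0, -0.0]
-> [ 0.5387 -0.0344  0.0855] L=0.005 n=1
dp [0.0004, 0.0, -0.0048] rot [-0.0, -2.0, 0.0]
-> [ 0.5372 -0.0347  0.09  ] L=0.005 n=1
dp [0.0004, -0.0, -0.0048] rot [-0.0, -2.0, 0.0]
-> [ 0.5357 -0.0348  0.0946] L=0.005 n=1
dp [0.0004, 0.0, -0.0048] rot [0.0, -2.0, -0.0]
-> [ 0.5345 -0.035   0.0992] L=0.005 n=1
dp [0.0004, -0.0, -0.0048] rot [0.0, -2.0, -0.0]
-> [ 0.5333 -0.0352  0.1038] L=0.005 n=1
dp [0.0004, 0.0, -0.0048] rot [-0.0, -2.0, -0.0]
-> [ 0.5324 -0.0353  0.1085] L=0.005 n=1
dp [0.0004, -0.0, -0.0048] rot [0.0, -2.0, 0.0]
```

carry_out(plan=[{"grip": 0.5,"dp": [0,0,0.003],"rotation": [0,0,0]},{"grip": 0.5,"dp": [0,0,0.003],"rotation": [0,0,0]},{"grip": 0.5,"dp": [0,0,0],"rotation": [0,0,0]}])

```text
time_s: 3.67
tool_pos: [0.5456, -0.0337, 0.0711]
tool_rot: [179.9, -28.1, 7.6]
force: [-0.5, 0.3, 0.4]
grip_width: 0.0433
```

```bash
python3 - <<'E'
from pose import *
O,yaw=s.x[:3],s.x[3];C=fr(yaw,-28)
P,R=cur();print("TCP in cover",(C.T@(P-O)*1e3).round(1),env.get_obs()["force"],env.get_obs()["tool_rot"],env.get_obs()["joint_velocities"])
E
```

```text
TCP in cover [-56.3   1.    7.3] [-0.49357944  0.34969362  0.4130889 ] [179.94332543 -28.08634868   7.61571596] [-0.01297457 -0.09533057 -0.00941203 -0.08204944  0.07668642  0.12454281
 -0.01466169]
```

carry_out(plan=[{"grip": 1,"dp": [0,0,0],"rotation": [0,0,0]},{"grip": 1,"dp": [0,0,0],"rotation": [0,0,0]},{"grip": 1,"dp": [0,0,0.001],"rotation": [0,0,0]},{"grip": 1,"dp": [0,0,0],"rotation": [0,0,0]},{"grip": 1,"dp": [0,0,0.001],"rotation": [0,0,0]},{"grip": 1,"dp": [0,0,0],"rotation": [0,0,0]},{"grip": 1,"dp": [0,0,0],"rotation": [0,0,0]}])

```text
time_s: 4.25
tool_pos: [0.5428, -0.0345, 0.0695]
tool_rot: [-180.0, -27.6, 7.6]
force: [0.2, 2.1, 3.0]
grip_width: 0.0099
```

```bash
python3 tip.py
```

```text
[ 0.54280047 -0.03451885  0.06945086] [-179.98790261  -27.60879246    7.62755889] [0.2 2.1 3. ] 0.009921183885859351 [ 18.4  -2.5 -13.5 131.1 -15.1  25.   24.7]
-> [ 0.5409 -0.0348  0.0739] L=0.005 n=1
dp [0.0004, -0.0, -0.0048] rot [0.0, -2.0, 0.0]
-> [ 0.5392 -0.035   0.0783] L=0.005 n=1
dp [0.0004, -0.0, -0.0048] rot [-0.0, -2.0, -0.0]
-> [ 0.5377 -0.0352  0.0829] L=0.005 n=1
dp [0.0004, 0.0, -0.0048] rot [-0.0, -2.0, 0.0]
-> [ 0.5363 -0.0354  0.0874] L=0.005 n=1
dp [0.0004, 0.0, -0.0048] rot [-0.0, -2.0, -0.0]
-> [ 0.5351 -0.0356  0.0921] L=0.005 n=1
dp [0.0004, -0.0, -0.0048] rot [0.0, -2.0, 0.0]
-> [ 0.534  -0.0357  0.0967] L=0.005 n=1
dp [0.0004, 0.0, -0.0048] rot [-0.0, -2.0, -0.0]
-> [ 0.5331 -0.0358  0.1014] L=0.005 n=1
dp [0.0004, -0.0, -0.0048] rot [-0.0, -2.0, 0.0]
```

carry_out(plan=[{"grip": 1,"dp": [0.0004,0,-0.0048],"rotation": [0,-2,0]},{"grip": 1,"dp": [0.0004,0,-0.0048],"rotation": [0,-2,0]},{"grip": 1,"dp": [0.0004,0,-0.0048],"rotation": [0,-2,0]},{"grip": 1,"dp": [0.0004,0,-0.0048],"rotation": [0,-2,0]}])

```text
time_s: 4.58
tool_pos: [0.5348, -0.0357, 0.0872]
tool_rot: [179.9, -19.3, 7.7]
force: [-2.0, 0.5, 2.1]
grip_width: 0.0098
```

```bash
cat > chk.py <<'E'
from h import *
P0=np.array([.5428,-.03452,.06945]);C0=fr(7.63,-27.6)
P,R=cur();o=env.get_obs();C=R@D
rel=Ro.from_matrix(C0.T@C).as_rotvec(degrees=True)
g=np.array([-58,0,7])/1e3;O0=P0-C0@g;O=P-C@g
L=lambda v:(C0.T@(O+C@np.array(v)/1e3-O0)*1e3).round(1)
print("rel rot",rel.round(1),"rear",L((79,0,0)),"bar",L((-70.5,0,-10)),"F",o["force"].round(1),"w",o["grip_width"].round(4),"t",o["time_s"],o["qpos"].round(0))
E
python3 chk.py
```

```text
Traceback (most recent call last):
  File "chk.py", line 7, in <module>
    print("rel rot",rel.round(1),"rear",L((79,0,0)),"bar",L((-70.5,0,-10)),"F",o["force"].round(1),"w",o["grip_width"].round(4),"t",o["time_s"],o["qpos"].round(0))
                                                                                                       ^^^^^^^^^^^^^^^^^^^^^
AttributeError: 'float' object has no attribute 'round'
```

```bash
sed -i 's/o\["grip_width"\].round(4)/o["grip_width"]/' chk.py; python3 chk.py
```

```text
rel rot [-0.1  8.3  0. ] rear [77.6 -0.1 -0.2] bar [-71.8  -0.2  11.4] F [-2.   0.5  2.1] w 0.009754727430020356 t 4.5833 [ 18.  -1. -15. 124.  -6.  38.  16.]
```

carry_out(plan=[{"grip": 1,"dp": [0.0004,0,-0.0048],"rotation": [0,-2,0]},{"grip": 1,"dp": [-0.004,0,0.0005],"rotation": [0,0,0]},{"grip": 1,"dp": [-0.005,0,0.0005],"rotation": [0,0,0]},{"grip": 1,"dp": [-0.005,0,0.0005],"rotation": [0,0,0]},{"grip": 1,"dp": [-0.005,0,0.0005],"rotation": [0,0,0]}])

```text
time_s: 5.0
tool_pos: [0.5159, -0.0376, 0.0834]
tool_rot: [179.9, -17.3, 7.8]
force: [0.1, 0.2, -1.0]
grip_width: 0.0102
```

```bash
python3 chk.py;  python3 - <<'E'
from h import *
cv2.imwrite("pics/s4.png",env.read_camera("side")[150:330,200:440][:,:,::-1].repeat(3,0).repeat(3,1))
E
```

```text
rel rot [-0.  10.3  0.1] rear [58.   0.8  0.5] bar [-90.9   0.5  17.4] F [ 0.1  0.2 -1. ] w 0.010168265676869294 t 5.0 [ 18.  -2. -15. 125.  -6.  40.  16.]
```

View pics/s4.png

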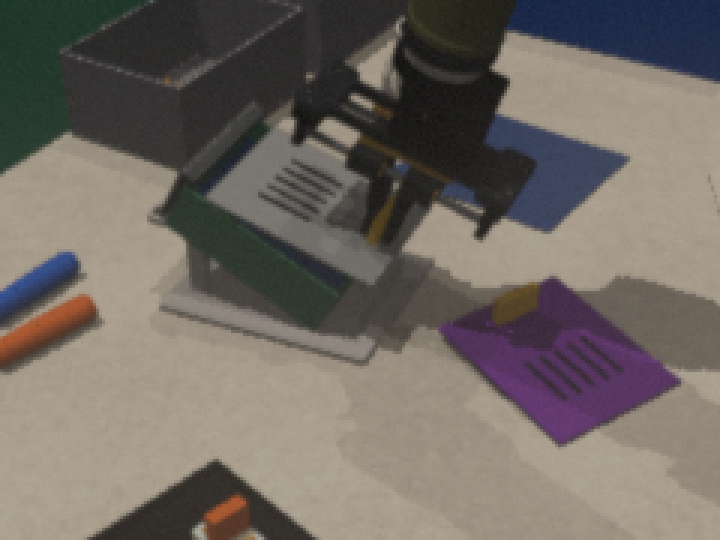

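The side view shows the cover gripped and clear of the lip. The rear edge is out at about (270,130) and the front hangs past the front wall.

```bash
cat > place.py <<'E'
from h import *
C=fr(-5,3.9);m=np.array([.528,-.313,.003]);g=np.array([-58,0,7])/1e3
O=m+C@np.array([1,0,0])/1e3;O[2]=.003-(C@np.array([.079,0,0]))[2]
G=O+C@g
if __name__=="__main__":
    print("TCP place",G,"bar z",O[2]+(C@np.array([-67.5,0,-10])/1e3)[2])
    P,R=cur();up=np.array([0,0,1])
    rows(P,R,[(P+.12*up,R,4),(G+.10*up,C@D,12)])
E
python3 place.py
```

```text
TCP place [ 0.47182269 -0.30808512  0.01930188] bar z 0.002987397294102802
-> [ 0.5144 -0.0377  0.2025] L=0.120 n=4
dp [0.0089, 0.0, -0.0287] rot [0.0, 0.0, 0.0]
dp [0.0089, 0.0, -0.0287] rot [0.0, 0.0, 0.0]
dp [0.0089, 0.0, -0.0287] rot [0.0, 0.0, 0.0]
dp [0.0089, 0.0, -0.0287] rot [0.0, 0.0, 0.0]
-> [ 0.4718 -0.3081  0.1193] L=0.286 n=12
dp [-0.0083, 0.0218, 0.0047] rot [-0.1, -1.8, 1.1]
dp [-0.0077, 0.022, 0.005] rot [-0.1, -1.8, 1.1]
dp [-0.0072, 0.0221, 0.0053] rot [-0.1, -1.8, 1.1]
dp [-0.0066, 0.0222, 0.0055] rot [-0.1, -1.8, 1.1]
dp [-0.006, 0.0223, 0.0058] rot [-0.1, -1.8, 1.1]
dp [-0.0054, 0.0224, 0.006] rot [-0.1, -1.8, 1.1]
dp [-0.0048, 0.0225, 0.0062] rot [-0.1, -1.8, 1.1]
dp [-0.0042, 0.0226, 0.0064] rot [-0.1, -1.8, 1.1]
dp [-0.0036, 0.0226, 0.0065] rot [-0.1, -1.8, 1.1]
dp [-0.003, 0.0227, 0.0067] rot [-0.1, -1.8, 1.1]
dp [-0.0024, 0.0227, 0.0068] rot [-0.1, -1.8, 1.1]
dp [-0.0017, 0.0227, 0.0069] rot [-0.1, -1.8, 1.1]
```

carry_out(plan=[{"grip": 1,"dp": [0.009,0,-0.028],"rotation": [0,0,0]},{"grip": 1,"dp": [0.009,0,-0.029],"rotation": [0,0,0]},{"grip": 1,"dp": [0.009,0,-0.029],"rotation": [0,0,0]},{"grip": 1,"dp": [0.009,0,-0.029],"rotation": [0,0,0]},{"grip": 1,"dp": [-0.006,0.022,-0.002],"rotation": [-0.1,-1.8,1.1]},{"grip": 1,"dp": [-0.006,0.022,-0.002],"rotation": [-0.1,-1.8,1.1]},{"grip": 1,"dp": [-0.006,0.022,-0.002],"rotation": [-0.1,-1.8,1.1]},{"grip": 1,"dp": [-0.005,0.022,-0.001],"rotation": [-0.1,-1.8,1.1]}])

```text
time_s: 5.72
tool_pos: [0.4899, -0.1256, 0.2008]
tool_rot: [-179.2, -9.1, 3.5]
force: [1.2, 0.3, -1.5]
grip_width: 0.0096
```

carry_out(plan=[{"grip": 1,"dp": [-0.005,0.022,-0.001],"rotation": [-0.1,-1.8,1.1]},{"grip": 1,"dp": [-0.005,0.022,0],"rotation": [-0.1,-1.8,1.1]},{"grip": 1,"dp": [-0.004,0.022,0],"rotation": [-0.1,-1.8,1.1]},{"grip": 1,"dp": [-0.004,0.022,0],"rotation": [-0.1,-1.8,1.1]}])

```text
time_s: 6.05
tool_pos: [0.4708, -0.2178, 0.196]
tool_rot: [-179.1, -1.4, -1.1]
force: [0.5, -0.4, -1.3]
grip_width: 0.0097
```

```bash
python3 - <<'E'
from place import *
o=env.get_obs();print(o["qpos"].round(0),o["force"].round(1),o["grip_width"])
P,R=cur();rows(P,R,[(G+np.array([0,0,.03]),C@D)],step=.025,ang=4)
E
```

```text
[ 27.   3.  -4. 104.  -1.  72.  22.] [ 0.5 -0.4 -1.3] 0.009713535058265534
-> [ 0.4718 -0.3081  0.0493] L=0.172 n=7
dp [-0.0001, 0.0132, 0.0208] rot [-0.1, -0.8, 0.6]
dp [0.0003, 0.0132, 0.0208] rot [-0.1, -0.8, 0.6]
dp [0.0007, 0.0131, 0.0208] rot [-0.1, -0.8, 0.6]
dp [0.0011, 0.0131, 0.0208] rot [-0.1, -0.8, 0.6]
dp [0.0015, 0.013, 0.0208] rot [-0.1, -0.8, 0.6]
dp [0.0019, 0.013, 0.0208] rot [-0.1, -0.8, 0.6]
dp [0.0023, 0.0129, 0.0208] rot [-0.1, -0.8, 0.6]
```

carry_out(plan=[{"grip": 1,"dp": [0,0.015,0.018],"rotation": [-0.1,-0.8,0.6]},{"grip": 1,"dp": [0,0.015,0.021],"rotation": [-0.1,-0.8,0.6]},{"grip": 1,"dp": [0.001,0.013,0.021],"rotation": [-0.1,-0.8,0.6]},{"grip": 1,"dp": [0.001,0.013,0.021],"rotation": [-0.1,-0.8,0.6]},{"grip": 1,"dp": [0.001,0.013,0.021],"rotation": [-0.1,-0.8,0.6]},{"grip": 1,"dp": [0.002,0.013,0.021],"rotation": [-0.1,-0.8,0.6]},{"grip": 1,"dp": [0.002,0.013,0.015],"rotation": [-0.1,-0.8,0.6]},{"grip": 1,"dp": [0,0,0],"rotation": [0,0,0]}])

```text
time_s: 6.72
tool_pos: [0.4639, -0.3215, 0.0459]
tool_rot: [-180.0, 4.5, -6.0]
force: [0.4, -0.3, -1.6]
grip_width: 0.0095
```

```bash
python3 - <<'E'
from place import *
o=env.get_obs();print(o["force"].round(1),o["grip_width"])
P,R=cur();rows(P,R,[(G+np.array([0,0,.006]),C@D)],step=.01,ang=2)
a=env.read_camera("top")[180:300,400:520];b=env.read_camera("side")[150:270,300:440]
cv2.imwrite("pics/s5.png",np.hstack([cv2.resize(a,(400,400)),cv2.resize(b,(400,400))])[:,:,::-1])
E
```

```text
[ 0.4 -0.3 -1.6] 0.009535091640749949
-> [ 0.4718 -0.3081  0.0253] L=0.026 n=3
dp [0.0027, -0.0047, 0.0067] rot [-0.0, 0.2, -0.3]
dp [0.0027, -0.0047, 0.0067] rot [-0.0, 0.2, -0.3]
dp [0.0027, -0.0047, 0.0067] rot [-0.0, 0.2, -0.3]
```

View pics/s5.png

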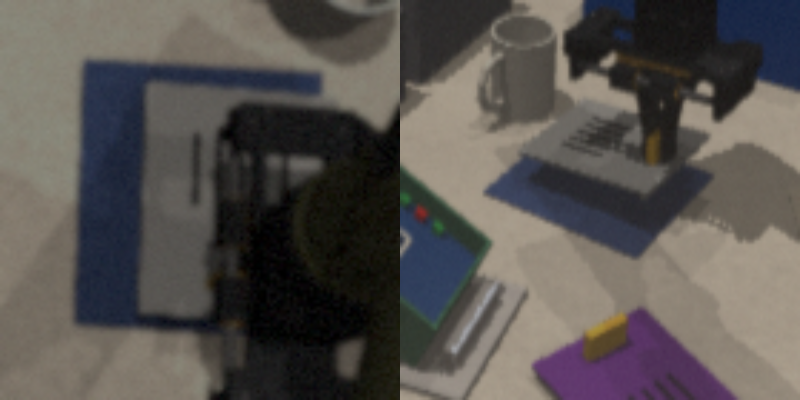

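The cover is held level over the mat, with left edge ≈140 against mat edge ≈82 in the crop. That fits the remaining 13 mm correction plus parallax.

carry_out(plan=[{"grip": 1,"dp": [0.003,-0.005,0.006],"rotation": [0,0.1,-0.3]},{"grip": 1,"dp": [0.003,-0.005,0.006],"rotation": [0,0,-0.3]},{"grip": 1,"dp": [0.002,-0.004,0.006],"rotation": [0,0,-0.3]},{"grip": 1,"dp": [0,0,0],"rotation": [0,0,0]}])

```text
time_s: 7.15
tool_pos: [0.4769, -0.3024, 0.032]
tool_rot: [-179.9, 3.8, -4.7]
force: [-1.0, 0.1, -1.4]
grip_width: 0.0098
```

```bash
python3 - <<'E'
from place import *
o=env.get_obs();print(o["force"].round(1),o["grip_width"],o["wrist_torque"].round(2))
P,R=cur();rows(P,R,[(G,C@D)],step=.002,ang=2)
E
```

```text
[-1.   0.1 -1.4] 0.009795970541898895 [ 0.05 -0.09 -0.02]
-> [ 0.4718 -0.3081  0.0193] L=0.015 n=8
dp [-0.0005, 0.0008, 0.0016] rot [-0.0, -0.0, 0.0]
dp [-0.0005, 0.0008, 0.0016] rot [-0.0, -0.0, 0.0]
dp [-0.0005, 0.0008, 0.0016] rot [-0.0, -0.0, 0.0]
dp [-0.0005, 0.0008, 0.0016] rot [-0.0, -0.0, 0.0]
dp [-0.0005, 0.0008, 0.0016] rot [-0.0, -0.0, 0.0]
dp [-0.0005, 0.0008, 0.0016] rot [-0.0, -0.0, 0.0]
dp [-0.0005, 0.0008, 0.0016] rot [-0.0, -0.0, 0.0]
dp [-0.0005, 0.0008, 0.0016] rot [-0.0, -0.0, 0.0]
```

carry_out(plan=[{"grip": 1,"dp": [-0.002,0.003,0.002],"rotation": [0,0,0]},{"grip": 1,"dp": [-0.001,0.002,0.002],"rotation": [0,0,0]},{"grip": 1,"dp": [0,0,0.002],"rotation": [0,0,0]},{"grip": 1,"dp": [0,0,0.001],"rotation": [0,0,0]}])

```text
time_s: 7.48
tool_pos: [0.4743, -0.306, 0.0262]
tool_rot: [-179.9, 3.7, -4.5]
force: [-0.6, 0.3, -1.0]
grip_width: 0.0097
```

carry_out(plan=[{"grip": 1,"dp": [0,0,0.001],"rotation": [0,0,0]},{"grip": 1,"dp": [0,0,0.001],"rotation": [0,0,0]}])

```text
time_s: 7.65
tool_pos: [0.474, -0.3067, 0.0243]
tool_rot: [-179.9, 3.6, -4.6]
force: [-0.2, 0.1, -1.2]
grip_width: 0.0096
```

carry_out(plan=[{"grip": 1,"dp": [0,0,0.0015],"rotation": [0,0,0]},{"grip": 1,"dp": [0,0,0.0015],"rotation": [0,0,0]}])

```text
time_s: 7.82
tool_pos: [0.4738, -0.3072, 0.0213]
tool_rot: [-180.0, 3.6, -4.6]
force: [-0.7, 0.2, -2.1]
grip_width: 0.0099
```

carry_out(plan=[{"grip": 1,"dp": [0,0,0.0012],"rotation": [0,0,0]}])

```text
time_s: 7.9
tool_pos: [0.4737, -0.3072, 0.0199]
tool_rot: [-180.0, 3.6, -4.6]
force: [-0.4, -0.2, -2.1]
grip_width: 0.0099
```

carry_out(plan=[{"grip": 1,"dp": [0,0,0.0012],"rotation": [0,0,0]}])

```text
time_s: 7.98
tool_pos: [0.4736, -0.3072, 0.0185]
tool_rot: [-180.0, 3.6, -4.6]
force: [0.3, 0.4, -0.7]
grip_width: 0.0097
```

carry_out(plan=[{"grip": 1,"dp": [0,0,0.001],"rotation": [0,0,0]}])

```text
time_s: 8.07
tool_pos: [0.4737, -0.3072, 0.0177]
tool_rot: [-180.0, 3.6, -4.6]
force: [-1.5, 1.3, 8.2]
grip_width: 0.01
```

carry_out(plan=[{"grip": 1,"dp": [0,0,0.001],"rotation": [0,0,0]}])

```text
time_s: 8.15
tool_pos: [0.4737, -0.3072, 0.0176]
tool_rot: [-180.0, 3.6, -4.6]
force: [-2.4, 3.2, 10.8]
grip_width: 0.0093
```

```bash
python3 - <<'E'
from h import *
o=env.get_obs();print(o["force"].round(1),o["wrist_torque"].round(2),o["tool_pos"])
E
```

```text
[-2.4  3.2 10.8] [ 0.22  0.96 -0.07] [ 0.47366734 -0.30718587  0.01760041]
```

carry_out(plan=[{"grip": 0.45,"dp": [0,0,0],"rotation": [0,0,0]},{"grip": 0.45,"dp": [0,0,0],"rotation": [0,0,0]},{"grip": 0.45,"dp": [0,0,0],"rotation": [0,0,0]},{"grip": 0.45,"dp": [0,0,-0.001],"rotation": [0,0,0]},{"grip": 0.45,"dp": [0,0,-0.003],"rotation": [0,0,0]},{"grip": 0.45,"dp": [0,0,-0.01],"rotation": [0,0,0]},{"grip": 0.45,"dp": [0,0,-0.02],"rotation": [0,0,0]},{"grip": 0.3,"dp": [0,0,-0.03],"rotation": [0,0,0]}])

```text
time_s: 8.82
tool_pos: [0.4743, -0.3056, 0.0792]
tool_rot: [-179.7, 4.2, -4.6]
force: [0.7, 0.6, -0.1]
grip_width: 0.0491
```

```bash
python3 - <<'E'
from h import *
P,R=cur();print(env.get_obs()["qpos"].round(0))
m=Ro.from_euler("xyz",[180,0,-17.5],degrees=True).as_matrix()
M=Ro.from_euler("xyz",[180,0,-10],degrees=True).as_matrix()
rows(P,R,[(np.array([.47,-.27,.26]),M),(np.array([.53,-.03,.28]),M),(np.array([.4567,.2637,.19]),m)])
E
```

```text
[ 30.  17.  -1. 102.   2.  65.  24.]
-> [ 0.47 -0.27  0.26] L=0.184 n=5
dp [-0.0041, -0.0072, -0.0359] rot [-0.0, 0.8, 1.1]
dp [-0.0037, -0.0071, -0.036] rot [-0.0, 0.8, 1.1]
dp [-0.0033, -0.007, -0.036] rot [-0.0, 0.8, 1.1]
dp [-0.0029, -0.007, -0.0361] rot [-0.0, 0.8, 1.1]
dp [-0.0025, -0.0069, -0.0361] rot [-0.0, 0.8, 1.1]
-> [ 0.53 -0.03  0.28] L=0.248 n=7
dp [0.0025, -0.0353, -0.0029] rot [0.0, 0.0, 0.0]
dp [0.0025, -0.0353, -0.0029] rot [0.0, 0.0, 0.0]
dp [0.0025, -0.0353, -0.0029] rot [0.0, 0.0, 0.0]
dp [0.0025, -0.0353, -0.0029] rot [0.0, 0.0, 0.0]
dp [0.0025, -0.0353, -0.0029] rot [0.0, 0.0, 0.0]
dp [0.0025, -0.0353, -0.0029] rot [0.0, 0.0, 0.0]
dp [0.0025, -0.0353, -0.0029] rot [0.0, 0.0, 0.0]
-> [0.4567 0.2637 0.19  ] L=0.316 n=9
dp [-0.0137, -0.0307, 0.01] rot [0.0, -0.0, 0.8]
dp [-0.0141, -0.0305, 0.01] rot [0.0, -0.0, 0.8]
dp [-0.0146, -0.0303, 0.01] rot [0.0, -0.0, 0.8]
dp [-0.015, -0.0301, 0.01] rot [0.0, -0.0, 0.8]
dp [-0.0155, -0.0299, 0.01] rot [0.0, -0.0, 0.8]
dp [-0.0159, -0.0296, 0.01] rot [0.0, -0.0, 0.8]
dp [-0.0163, -0.0294, 0.01] rot [0.0, -0.0, 0.8]
dp [-0.0167, -0.0292, 0.01] rot [0.0, -0.0, 0.8]
dp [-0.0172, -0.0289, 0.01] rot [0.0, -0.0, 0.8]
```

carry_out(plan=[{"grip": 0.2,"dp": [-0.004,-0.001,-0.036],"rotation": [0,0.8,1]},{"grip": 0.2,"dp": [-0.004,-0.007,-0.036],"rotation": [0,0.8,1]},{"grip": 0.2,"dp": [-0.003,-0.007,-0.036],"rotation": [0,0.8,1]},{"grip": 0.2,"dp": [-0.003,-0.007,-0.036],"rotation": [0,0.8,1]},{"grip": 0.2,"dp": [-0.003,-0.007,-0.036],"rotation": [0,0.8,1]},{"grip": 0.2,"dp": [0.002,-0.035,-0.003],"rotation": [0,0,0]},{"grip": 0.2,"dp": [0.002,-0.035,-0.003],"rotation": [0,0,0]},{"grip": 0.2,"dp": [0.002,-0.035,-0.003],"rotation": [0,0,0]}])

```text
time_s: 9.48
tool_pos: [0.4921, -0.1807, 0.2925]
tool_rot: [179.6, -1.0, -10.9]
force: [1.5, 1.1, 0.3]
grip_width: 0.0695
```

carry_out(plan=[{"grip": 0.2,"dp": [0.002,-0.035,-0.003],"rotation": [0,0,0]},{"grip": 0.2,"dp": [0.002,-0.035,-0.003],"rotation": [0,0,0]},{"grip": 0.2,"dp": [0.002,-0.02,0],"rotation": [0,0,0]},{"grip": 0.2,"dp": [0,0,0],"rotation": [0,0,0]}])

```text
time_s: 9.82
tool_pos: [0.5171, -0.0803, 0.3055]
tool_rot: [179.8, -1.6, -10.3]
force: [-0.3, 1.3, 0.2]
grip_width: 0.0698
```

```bash
python3 - <<'E'
from h import *
o=env.get_obs();p=env.camera_params("wrist");im=env.read_camera("wrist")
np.savez("w6.npz",R=p["R"],t=p["t"]);cv2.imwrite("pics/w6.png",im[:,:,::-1])
t=env.read_camera("top");cv2.imwrite("pics/t6.png",t[:,:,::-1])
P,R=cur();print(P,o["tool_rot"])
m=Ro.from_euler("xyz",[180,0,-17.5],degrees=True).as_matrix()
rows(P,R,[(np.array([.4567,.2637,.19]),m)])
E
```

```text
[ 0.51627316 -0.08503107  0.30522269] [179.78139885  -1.57464122 -10.3451738 ]
-> [0.4567 0.2637 0.19  ] L=0.372 n=10
dp [-0.0126, -0.0332, 0.011] rot [0.0, -0.2, 0.7]
dp [-0.013, -0.0331, 0.011] rot [0.0, -0.2, 0.7]
dp [-0.0133, -0.0329, 0.0111] rot [0.0, -0.2, 0.7]
dp [-0.0137, -0.0328, 0.0111] rot [0.0, -0.2, 0.7]
dp [-0.0141, -0.0326, 0.0112] rot [0.0, -0.2, 0.7]
dp [-0.0144, -0.0324, 0.0112] rot [0.0, -0.2, 0.7]
dp [-0.0148, -0.0322, 0.0113] rot [0.0, -0.2, 0.7]
dp [-0.0151, -0.032, 0.0114] rot [0.0, -0.2, 0.7]
dp [-0.0155, -0.0319, 0.0114] rot [0.0, -0.2, 0.7]
dp [-0.0158, -0.0317, 0.0115] rot [0.0, -0.2, 0.7]
```

View pics/w6.png

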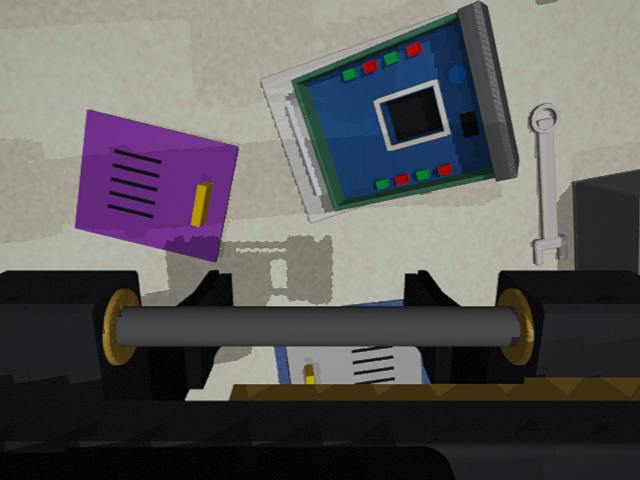

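The wrist view shows the open housing with the empty pocket at about (414,116), white border round it, and the cover on the mat at the bottom. On to the module.

carry_out(plan=[{"grip": 0.3,"dp": [-0.013,-0.033,0.011],"rotation": [0,-0.2,0.7]},{"grip": 0.3,"dp": [-0.013,-0.033,0.011],"rotation": [0,-0.2,0.7]},{"grip": 0.3,"dp": [-0.013,-0.033,0.011],"rotation": [0,-0.2,0.7]},{"grip": 0.3,"dp": [-0.014,-0.033,0.011],"rotation": [0,-0.2,0.7]},{"grip": 0.3,"dp": [-0.014,-0.033,0.011],"rotation": [0,-0.2,0.7]},{"grip": 0.3,"dp": [-0.014,-0.032,0.011],"rotation": [0,-0.2,0.7]},{"grip": 0.3,"dp": [-0.015,-0.032,0.011],"rotation": [0,-0.2,0.7]},{"grip": 0.3,"dp": [-0.015,-0.032,0.011],"rotation": [0,-0.2,0.7]}])

```text
time_s: 10.58
tool_pos: [0.4775, 0.1731, 0.2129]
tool_rot: [179.2, -0.6, -19.3]
force: [-0.0, 0.0, 0.0]
grip_width: 0.0605
```

carry_out(plan=[{"grip": 0.3,"dp": [-0.015,-0.03,0.011],"rotation": [0,0,0.7]},{"grip": 0.3,"dp": [0,0,0],"rotation": [0,0,0]}])

```text
time_s: 10.75
tool_pos: [0.4712, 0.2102, 0.199]
tool_rot: [179.2, -0.4, -19.9]
force: [-0.5, 0.3, -0.4]
grip_width: 0.0608
```

```bash
python3 - <<'E'
from h import *
o=env.get_obs();p=dict(env.camera_params("wrist"));im=env.read_camera("wrist")
np.savez("w7.npz",R=p["R"],t=p["t"]);cv2.imwrite("pics/w7.png",im[:,:,::-1])
print(o["tool_pos"],o["tool_rot"],o["qpos"].round(0))
for b in blobs(mask(im,3,14,s=130,v=60),150):
    if b[1]<270: print("orange",np.round(b[:3],1),cv2.boxPoints(b[3]).round(1).tolist(),onz(p,b[:2],.048))
# pocket from w6
w=np.load("w6.npz");W=dict(p);W["R"],W["t"]=w["R"],w["t"]
i6=cv2.cvtColor(cv2.imread("pics/w6.png"),cv2.COLOR_BGR2HSV)
m=cv2.inRange(i6,(0,0,110),(180,70,255))[70:165,360:465]
cs,h=cv2.findContours(m,cv2.RETR_CCOMP,cv2.CHAIN_APPROX_NONE)
for c,hh in zip(cs,h[0]):
    if cv2.contourArea(c)>800: 
        a=cv2.approxPolyDP(c,4,True)[:,0]+[360,70];print("hole" if hh[3]>=0 else "outer",cv2.contourArea(c),a.tolist())
E
```

```text
[0.4712401  0.21022992 0.19898444] [179.16593592  -0.44912687 -19.93569072] [  0.   5. -29. 103.   3.  74. -50.]
orange [635.4 176.9 679. ] [[629.0, 99.0], [639.0, 99.0], [639.0, 220.0], [629.0, 220.0]] [0.70147205 0.15601076 0.048     ]
outer 3634.5 [[436, 79], [373, 101], [387, 150], [450, 133]]
hole 2604.5 [[432, 85], [444, 130], [391, 145], [379, 103]]
```

View pics/w7.png

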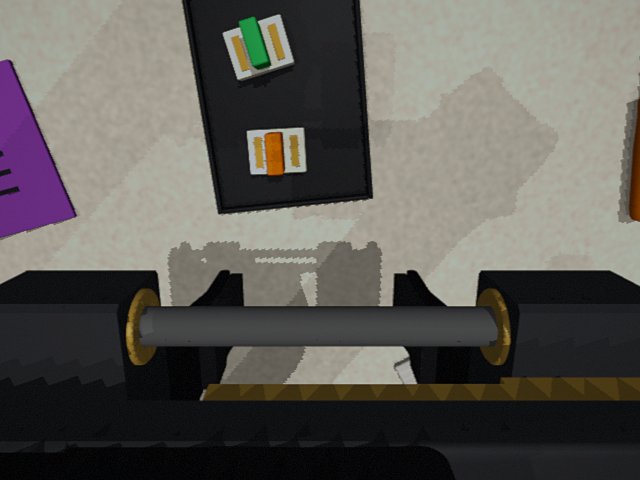

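```bash
cat > house.py <<'E'
from pose import *
w=np.load("w6.npz");W6=dict(W);W6["R"],W6["t"]=w["R"],w["t"]
pts6=[(W6,(432.5,84.5),(36,19,-22)),(W6,(444.5,130.5),(36,-19,-22)),(W6,(390.5,145.5),(-12,-19,-22)),(W6,(378.5,102.5),(-12,19,-22))]
def f6(x):
    R=fr(x[3],-28);r=[]
    for p,uv,o in pts6:
        c,d=ray(p,uv);r.append(np.cross(x[:3]+R@np.array(o)/1e3-c,d)*1e3)
    return np.concatenate(r)
s6=least_squares(f6,s.x,x_scale=[.01,.01,.01,5])
if __name__=="__main__":
    print("housing",s6.x.round(4),np.linalg.norm(f6(s6.x).reshape(-1,3),axis=1).round(2),"cover-based",s.x.round(4))
    H=fr(s6.x[3],-28);print("diff in housing axes mm",(H.T@(s6.x[:3]-s.x[:3])*1e3).round(1))
E
python3 house.py
```

```text
housing [ 0.5918 -0.0269  0.1091  8.2851] [0.36 0.18 0.2  0.37] cover-based [ 0.5983 -0.0273  0.0911  7.9994]
diff in housing axes mm [ 2.8  1.3 18.9]
```

Wrist view: the orange module is at (275,153), the green one at (258,45). The module's edges are nearly parallel to the tool.

```bash
python3 - <<'E'
from h import *
p=dict(env.camera_params("wrist"));w=np.load("w7.npz");p["R"],p["t"]=w["R"],w["t"]
im=cv2.imread("pics/w7.png")[:,:,::-1].copy()
m=mask(im,5,22,s=180,v=120)[100:200,230:330]
for b in blobs(m,100): print("fin",b[0]+230,b[1]+100,b[2],(cv2.boxPoints(b[3])+[230,100]).round(1).tolist())
wm=cv2.inRange(cv2.cvtColor(im,cv2.COLOR_RGB2HSV),(0,0,120),(180,70,255))[110:195,230:330]
c=np.vstack([c for c in cv2.findContours(wm,0,2)[0] if cv2.contourArea(c)>40]);r=cv2.minAreaRect(c);bx=cv2.boxPoints(r)+[230,110]
q=np.array([onz(p,u,.022) for u in bx]);print("block",q.mean(0),bx.round(1).tolist())
for i in range(4):
    d=q[(i+1)%4]-q[i];print(np.linalg.norm(d).round(4),np.degrees(np.arctan2(d[1],d[0])).round(1))
print("finc",onz(p,(275,153),.048))
E
```

```text
fin 258.34016393442624 151.81967213114754 122.0 [[254.5, 138.0], [260.0, 137.5], [262.5, 166.0], [257.0, 166.5]]
fin 294.2063492063492 150.07142857142856 126.0 [[290.2, 136.1], [295.9, 135.6], [298.2, 165.0], [292.5, 165.4]]
fin 273.579535683577 153.61106334193178 581.5 [[264.1, 133.6], [279.6, 132.2], [283.3, 173.6], [267.8, 175.0]]
block [0.45625752 0.26270458 0.022     ] [[246.6, 130.2], [303.5, 127.2], [305.9, 171.0], [249.0, 174.1]]
0.044 -16.9
0.0338 -107.2
0.0453 163.1
0.0339 70.7
finc [0.45776618 0.26289664 0.048     ]
```

```bash
python3 - <<'E'
from h import *
G=Ro.from_euler("xyz",[180,0,-17],degrees=True).as_matrix();q=np.array([.4567,.2627,.07])
P,R=cur();rows(P,R,[(q,G,6)])
E
```

```text
-> [0.4567 0.2627 0.07  ] L=0.142 n=6
dp [-0.0059, -0.0082, 0.0214] rot [0.2, -0.1, -0.5]
dp [-0.0058, -0.0082, 0.0215] rot [0.2, -0.1, -0.5]
dp [-0.0057, -0.0082, 0.0215] rot [0.2, -0.1, -0.5]
dp [-0.0056, -0.0082, 0.0215] rot [0.2, -0.1, -0.5]
dp [-0.0055, -0.0082, 0.0216] rot [0.2, -0.1, -0.5]
dp [-0.0054, -0.0082, 0.0216] rot [0.2, -0.1, -0.5]
```

carry_out(plan=[{"grip": 0.4,"dp": [-0.006,-0.008,0.021],"rotation": [0.2,-0.1,-0.5]},{"grip": 0.4,"dp": [-0.006,-0.008,0.021],"rotation": [0.2,-0.1,-0.5]},{"grip": 0.4,"dp": [-0.006,-0.008,0.021],"rotation": [0.2,-0.1,-0.5]},{"grip": 0.4,"dp": [-0.006,-0.008,0.021],"rotation": [0.2,-0.1,-0.5]},{"grip": 0.4,"dp": [-0.005,-0.008,0.021],"rotation": [0.2,-0.1,-0.5]},{"grip": 0.4,"dp": [-0.005,-0.008,0.016],"rotation": [0.2,-0.1,-0.5]},{"grip": 0.4,"dp": [0,0,0],"rotation": [0,0,0]}])

```text
time_s: 11.38
tool_pos: [0.4691, 0.2422, 0.0765]
tool_rot: [179.9, -0.6, -18.5]
force: [-0.3, 0.1, 0.4]
grip_width: 0.0523
```

```bash
python3 - <<'E'
from h import *
G=Ro.from_euler("xyz",[180,0,-17],degrees=True).as_matrix();q=np.array([.4567,.2627,.025])
P,R=cur();rows(P,R,[(q,G,6)])
E
```

```text
-> [0.4567 0.2627 0.025 ] L=0.057 n=6
dp [-0.0031, -0.0026, 0.0085] rot [0.0, -0.1, -0.3]
dp [-0.0031, -0.0026, 0.0086] rot [0.0, -0.1, -0.3]
dp [-0.0031, -0.0026, 0.0086] rot [0.0, -0.1, -0.3]
dp [-0.0031, -0.0026, 0.0086] rot [0.0, -0.1, -0.3]
dp [-0.003, -0.0026, 0.0086] rot [0.0, -0.1, -0.3]
dp [-0.003, -0.0026, 0.0086] rot [0.0, -0.1, -0.3]
```

carry_out(plan=[{"grip": 0.4,"dp": [-0.009,-0.008,0],"rotation": [0,-0.3,-0.7]},{"grip": 0.4,"dp": [-0.009,-0.007,0.002],"rotation": [0,-0.3,-0.6]},{"grip": 0.4,"dp": [-0.002,-0.002,0.01],"rotation": [0,0,0]},{"grip": 0.4,"dp": [0,0,0.01],"rotation": [0,0,0]},{"grip": 0.4,"dp": [0,0,0],"rotation": [0,0,0]}])

```text
time_s: 11.8
tool_pos: [0.4601, 0.2602, 0.0563]
tool_rot: [179.9, -0.4, -17.7]
force: [-0.8, -1.0, -0.3]
grip_width: 0.052
```

```bash
python3 - <<'E'
from h import *
G=Ro.from_euler("xyz",[180,0,-17],degrees=True).as_matrix();q=np.array([.4567,.2627,.025])
P,R=cur();rows(P,R,[(q,G,3)])
E
```

```text
-> [0.4567 0.2627 0.025 ] L=0.032 n=3
dp [-0.0014, -0.0005, 0.0104] rot [0.0, -0.1, -0.2]
dp [-0.0014, -0.0005, 0.0104] rot [0.0, -0.1, -0.2]
dp [-0.0013, -0.0005, 0.0104] rot [0.0, -0.1, -0.2]
```

carry_out(plan=[{"grip": 0.4,"dp": [-0.002,-0.001,0.009],"rotation": [0,-0.2,-0.3]},{"grip": 0.4,"dp": [-0.002,-0.001,0.009],"rotation": [0,-0.2,-0.3]},{"grip": 0.4,"dp": [-0.001,0,0.009],"rotation": [0,0,0]},{"grip": 0.4,"dp": [0,0,0.002],"rotation": [0,0,0]},{"grip": 0.4,"dp": [0,0,0],"rotation": [0,0,0]}])

```text
time_s: 12.22
tool_pos: [0.4561, 0.2631, 0.0243]
tool_rot: [179.8, 0.0, -17.0]
force: [-0.4, 0.2, -0.3]
grip_width: 0.0523
```

carry_out(plan=[{"grip": 1,"dp": [0,0,0],"rotation": [0,0,0]},{"grip": 1,"dp": [0,0,0],"rotation": [0,0,0]},{"grip": 1,"dp": [0,0,0],"rotation": [0,0,0]},{"grip": 1,"dp": [0,0,0],"rotation": [0,0,0]},{"grip": 1,"dp": [0,0,0],"rotation": [0,0,0]},{"grip": 1,"dp": [0,0,0],"rotation": [0,0,0]},{"grip": 1,"dp": [0,0,0],"rotation": [0,0,0]},{"grip": 1,"dp": [0,0,0],"rotation": [0,0,0]}], force=50)

```text
time_s: 12.88
tool_pos: [0.457, 0.2633, 0.0252]
tool_rot: [179.9, -0.0, -17.1]
force: [0.5, 0.0, -0.4]
grip_width: 0.0117
```

```bash
python3 - <<'E'
from house import *
O=s.x[:3];C=fr(8.2,-28);at=lambda o:O+C@np.array(o)/1e3
P,R=cur();up=np.array([0,0,1])
rows(P,R,[(P+.17*up,R,5),(at((12,0,70)),C@D,11)])
E
```

```text
-> [0.457  0.2633 0.1952] L=0.170 n=5
dp [0.0, 0.0001, -0.034] rot [0.0, 0.0, 0.0]
dp [0.0, 0.0001, -0.034] rot [0.0, 0.0, 0.0]
dp [0.0, 0.0001, -0.034] rot [0.0, 0.0, 0.0]
dp [0.0, 0.0001, -0.034] rot [0.0, 0.0, 0.0]
dp [0.0, 0.0001, -0.034] rot [0.0, 0.0, 0.0]
-> [ 0.5763 -0.0305  0.1586] L=0.319 n=11
dp [0.0182, 0.0223, 0.0034] rot [0.6, 2.5, -2.2]
dp [0.0172, 0.0231, 0.0039] rot [0.6, 2.5, -2.2]
dp [0.016, 0.0238, 0.0044] rot [0.6, 2.5, -2.2]
dp [0.0149, 0.0244, 0.0049] rot [0.6, 2.5, -2.2]
dp [0.0137, 0.025, 0.0052] rot [0.6, 2.5, -2.2]
dp [0.0125, 0.0256, 0.0055] rot [0.6, 2.5, -2.2]
dp [0.0112, 0.0261, 0.0058] rot [0.6, 2.5, -2.2]
dp [0.0099, 0.0266, 0.006] rot [0.6, 2.5, -2.2]
dp [0.0086, 0.027, 0.0061] rot [0.6, 2.5, -2.2]
dp [0.0073, 0.0274, 0.0062] rot [0.6, 2.5, -2.2]
dp [0.0059, 0.0277, 0.0062] rot [0.6, 2.5, -2.2]
```

carry_out(plan=[{"grip": 1,"dp": [0,0,-0.03],"rotation": [0,0,0]},{"grip": 1,"dp": [0,0,-0.034],"rotation": [0,0,0]},{"grip": 1,"dp": [0,0,-0.034],"rotation": [0,0,0]},{"grip": 1,"dp": [0,0,-0.034],"rotation": [0,0,0]},{"grip": 1,"dp": [0,0,-0.034],"rotation": [0,0,0]},{"grip": 1,"dp": [0.018,0.022,0.003],"rotation": [0.6,2.5,-2.2]},{"grip": 1,"dp": [0.017,0.023,0.003],"rotation": [0.6,2.5,-2.2]},{"grip": 1,"dp": [0.016,0.024,0.003],"rotation": [0.6,2.5,-2.2]}])

```text
time_s: 13.55
tool_pos: [0.4874, 0.189, 0.1907]
tool_rot: [-178.6, -7.6, -9.5]
force: [-0.7, 0.7, -0.6]
grip_width: 0.0119
```

carry_out(plan=[{"grip": 1,"dp": [0.015,0.024,0.004],"rotation": [0.6,2.5,-2.2]},{"grip": 1,"dp": [0.014,0.025,0.004],"rotation": [0.6,2.5,-2.2]},{"grip": 1,"dp": [0.012,0.026,0.004],"rotation": [0.6,2.5,-2.2]},{"grip": 1,"dp": [0.011,0.026,0.005],"rotation": [0.6,2.5,-2.2]},{"grip": 1,"dp": [0.01,0.026,0.005],"rotation": [0.6,2.5,-2.2]},{"grip": 1,"dp": [0.009,0.027,0.005],"rotation": [0.6,2.5,-2.2]}])

```text
time_s: 14.05
tool_pos: [0.5554, 0.0249, 0.1788]
tool_rot: [-178.9, -24.0, 4.8]
force: [0.5, 0.2, -0.6]
grip_width: 0.0114
```

```bash
cat > hov.py <<'E'
from house import *
import sys
z=float(sys.argv[1]);st=float(sys.argv[2])
O=s.x[:3];C=fr(8.2,-28);at=lambda o:O+C@np.array(o)/1e3
P,R=cur();o=env.get_obs();print("TCP in housing",(C.T@(P-O)*1e3).round(1),o["qpos"].round(0),o["grip_width"],o["force"].round(1),o["time_s"])
rows(P,R,[(at((12,0,z)),C@D)],step=st)
E
python3 hov.py 70 .02
```

```text
TCP in housing [10.2 57.7 93.8] [ 11.  -8. -14. 120.  -5.  44.   4.] 0.011377024942858716 [ 0.5  0.2 -0.6] 14.05
-> [ 0.5763 -0.0305  0.1586] L=0.062 n=4
dp [0.0016, 0.0143, 0.006] rot [0.1, 1.0, -0.8]
dp [0.0013, 0.0144, 0.006] rot [0.1, 1.0, -0.8]
dp [0.001, 0.0144, 0.006] rot [0.1, 1.0, -0.8]
dp [0.0007, 0.0144, 0.006] rot [0.1, 1.0, -0.8]
```

carry_out(plan=[{"grip": 1,"dp": [0.002,0.014,0.004],"rotation": [0.1,1,-0.8]},{"grip": 1,"dp": [0.001,0.014,0.006],"rotation": [0.1,1,-0.8]},{"grip": 1,"dp": [0.001,0.014,0.006],"rotation": [0.1,1,-0.8]},{"grip": 1,"dp": [0,0.011,0.004],"rotation": [0.1,1,-0.8]},{"grip": 1,"dp": [0,0,0],"rotation": [0,0,0]}])

```text
time_s: 14.47
tool_pos: [0.5706, -0.0382, 0.1585]
tool_rot: [179.8, -28.0, 7.9]
force: [-0.2, -0.2, -1.3]
grip_width: 0.0115
```

```bash
python3 hov.py 60 .02; python3 - <<'E'
from h import *
p=env.camera_params("wrist");im=env.read_camera("wrist")
np.savez("w8.npz",R=p["R"],t=p["t"]);cv2.imwrite("pics/w8.png",im[:,:,::-1])
E
```

```text
TCP in housing [ 6.  -6.9 73.1] [ 13.  -7.  -7. 123. -11.  36.  21.] 0.011495246222564407 [-0.2 -0.2 -1.3] 14.4667
-> [ 0.5809 -0.0298  0.1497] L=0.016 n=1
dp [0.0059, -0.007, 0.013] rot [0.4, -0.0, -0.3]
```

View pics/w8.png

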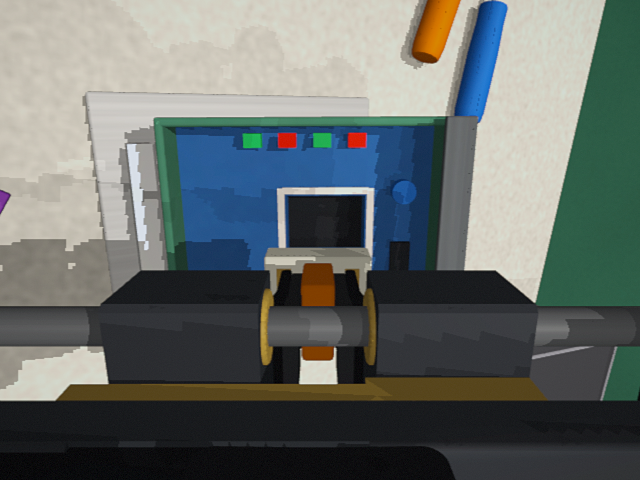

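The wrist view shows the pocket (inner edges x≈285–367, top row ≈194) and the held module (x≈265–371, top row ≈249) together, with tilt and yaw agreeing. Now the remaining offsets.

```bash
python3 - <<'E'
from h import *
p=dict(env.camera_params("wrist"));print(p["cx"],p["cy"])
w=np.load("w8.npz");p["R"],p["t"]=w["R"],w["t"]
im=cv2.imread("pics/w8.png");g=cv2.cvtColor(im,cv2.COLOR_BGR2GRAY).astype(float)
sat=cv2.cvtColor(im,cv2.COLOR_BGR2HSV)[:,:,1]
def e(prof,o): # strong edges
    d=np.diff(cv2.GaussianBlur(prof.reshape(1,-1),(3,1),0)[0]);return [(o+i+.5,int(d[i])) for i in range(1,len(d)-1) if abs(d[i])>12 and abs(d[i])>=abs(d[i-1]) and abs(d[i])>abs(d[i+1])]
print("pocket rows 210-216",e(g[210:216,265:390].mean(0),265))
print("pocket rows 236-242",e(g[236:242,265:390].mean(0),265))
print("module rows 251-254",e(g[251:254,250:390].mean(0),250))
print("module rows 258-262",e(g[258:262,250:390].mean(0),250))
print("col pocket 300-312",e(g[180:265,310:330].mean(1),180))
print("col 275-280",e(g[235:275,290:296].mean(1),235))
E
```

```text
317.8574947359189 232.53870751812713
pocket rows 210-216 [(277.5, 49), (284.5, -51), (365.5, 60), (373.5, -49)]
pocket rows 236-242 [(277.5, 46), (285.5, -57), (364.5, 54), (372.5, -62)]
module rows 251-254 [(266.5, 17), (368.5, 29), (372.5, -56)]
module rows 258-262 [(264.5, 40), (315.5, -19), (371.5, -24)]
col pocket 300-312 [(186.5, 50), (194.5, -67), (247.5, 37), (256.5, 15), (262.5, -37)]
col 275-280 [(247.5, 41), (256.5, 31), (264.5, -28), (272.5, -32)]
```

carry_out(plan=[{"grip": 1,"dp": [0.002,-0.004,0.004],"rotation": [0.2,0,-0.2]},{"grip": 1,"dp": [0.002,-0.003,0.007],"rotation": [0.2,0,-0.1]},{"grip": 1,"dp": [0.001,-0.001,0.007],"rotation": [0,0,0]},{"grip": 1,"dp": [0,0,0.004],"rotation": [0,0,0]},{"grip": 1,"dp": [0,0,0],"rotation": [0,0,0]}])

```text
time_s: 14.93
tool_pos: [0.586, -0.0203, 0.1415]
tool_rot: [-179.9, -28.0, 8.6]
force: [-0.1, -0.6, -0.6]
grip_width: 0.0114
```

```bash
cat > edge.py <<'E'
from h import *
import sys
n=sys.argv[1];p=env.camera_params("wrist");im=env.read_camera("wrist")[:,:,::-1].copy()
np.savez(n+".npz",R=p["R"],t=p["t"]);cv2.imwrite(f"pics/{n}.png",im)
g=cv2.cvtColor(im,cv2.COLOR_BGR2GRAY).astype(float)
def e(prof,o):
    d=np.diff(cv2.GaussianBlur(prof.reshape(1,-1),(3,1),0)[0]);return [(o+i+.5,int(d[i])) for i in range(1,len(d)-1) if abs(d[i])>12 and abs(d[i])>=abs(d[i-1]) and abs(d[i])>abs(d[i+1])]
for r in range(190,270,10): print("row",r,e(g[r:r+5,250:400].mean(0),250))
print("col 308-328",e(g[150:275,308:328].mean(1),150));print("col 290-296",e(g[235:275,290:296].mean(1),235))
E
python3 hov.py 40 .02; python3 edge.py w9
```

```text
TCP in housing [13.7  8.6 49.7] [ 12.  -4.  -9. 123. -11.  34.  19.] 0.01140344364931062 [-0.1 -0.6 -0.6] 14.9333
-> [ 0.5902 -0.0285  0.1321] L=0.013 n=1
dp [-0.0018, 0.0087, 0.0097] rot [-0.3, 0.0, 0.4]
row 190 []
row 200 []
row 210 []
row 220 [(260.5, 13), (364.5, -16)]
row 230 [(260.5, 48), (268.5, -48), (356.5, 50), (364.5, -50)]
row 240 [(260.5, 38), (268.5, -37), (356.5, 53), (364.5, -55)]
row 250 [(260.5, 39), (369.5, -29)]
row 260 [(261.5, 36), (265.5, 14), (302.5, -23), (371.5, -39)]
col 308-328 [(151.5, 17), (159.5, -15), (166.5, 15), (222.5, 58), (230.5, -62), (247.5, 38), (256.5, 19), (262.5, -37)]
col 290-296 [(247.5, 40), (256.5, 29), (263.5, -30), (272.5, -32)]
```

carry_out(plan=[{"grip": 1,"dp": [-0.002,0.005,0],"rotation": [-0.2,0,0.2]},{"grip": 1,"dp": [0,0,0],"rotation": [0,0,0]},{"grip": 1,"dp": [0,0,0],"rotation": [0,0,0]}])

```text
time_s: 15.23
tool_pos: [0.585, -0.0252, 0.1406]
tool_rot: [-179.9, -28.0, 8.4]
force: [0.0, 0.4, -1.5]
grip_width: 0.0118
```

```bash
python3 hov.py 30 .02; python3 edge.py w10|tail -5; python3 hov.py 30 .02|head -1
```

```text
TCP in housing [11.8  4.  49.7] [ 12.  -4.  -8. 123. -11.  34.  20.] 0.011824184470770044 [ 0.   0.4 -1.5] 15.2333
-> [ 0.5949 -0.0278  0.1233] L=0.020 n=2
dp [0.0001, 0.002, 0.0099] rot [-0.1, 0.0, 0.1]
dp [0.0001, 0.002, 0.0099] rot [-0.1, 0.0, 0.1]
row 240 [(263.5, 40), (271.5, -42), (359.5, 57), (367.5, -51)]
row 250 [(264.5, 36), (369.5, -29)]
row 260 [(264.5, 47), (291.5, -13), (371.5, -36)]
col 308-328 [(156.5, 24), (213.5, 51), (221.5, -65), (247.5, 36), (255.5, 18), (262.5, -40)]
col 290-296 [(247.5, 42), (256.5, 29), (261.5, -23), (272.5, -32)]
TCP in housing [11.7  3.7 49.8] [ 12.  -4.  -8. 123. -11.  34.  20.] 0.011669517761509509 [ 0.7 -0.7 -1.5] 15.2833
```

carry_out(plan=[{"grip": 1,"dp": [-0.001,0.004,0.006],"rotation": [-0.1,0,0.1]},{"grip": 1,"dp": [0,0,0.008],"rotation": [0,0,0]},{"grip": 1,"dp": [0,0,0.008],"rotation": [0,0,0]},{"grip": 1,"dp": [0,0,0.006],"rotation": [0,0,0]},{"grip": 1,"dp": [0,0,0],"rotation": [0,0,0]},{"grip": 1,"dp": [0,0,0],"rotation": [0,0,0]}])

```text
time_s: 15.78
tool_pos: [0.5989, -0.0287, 0.1126]
tool_rot: [180.0, -28.0, 8.2]
force: [-0.3, 0.1, -1.8]
grip_width: 0.0118
```

```bash
python3 hov.py 10 .02; python3 edge.py w11|tail -8; python3 hov.py 30 .02|head -1
```

```text
TCP in housing [10.5 -1.5 18.8] [ 12.   0.  -8. 123. -11.  30.  20.] 0.011790201730524993 [-0.3  0.1 -1.8] 15.7833
-> [ 0.6041 -0.0265  0.1056] L=0.009 n=1
dp [0.0015, -0.0015, 0.0088] rot [0.0, 0.0, 0.0]
row 210 []
row 220 [(257.5, 55), (378.5, -48)]
row 230 [(258.5, 43), (267.5, -48), (369.5, 49), (378.5, -56)]
row 240 [(258.5, 52), (267.5, -52), (368.5, 51), (377.5, -44)]
row 250 [(258.5, 36), (368.5, 33), (377.5, -51)]
row 260 [(259.5, 33), (265.5, 15), (304.5, -28), (370.5, 35), (377.5, -56)]
col 308-328 [(167.5, -16), (216.5, 48), (224.5, -62), (247.5, 40), (256.5, 23), (258.5, -14), (262.5, -37)]
col 290-296 [(247.5, 46), (256.5, 29), (263.5, -30), (272.5, -32)]
TCP in housing [10.2 -1.4 18.8] [ 12.   0.  -8. 123. -11.  30.  20.] 0.011880724904675165 [ 0.2  0.2 -0.4] 15.8333
```

carry_out(plan=[{"grip": 1,"dp": [0,-0.0013,0.004],"rotation": [0,0,0]},{"grip": 1,"dp": [0,0,0.005],"rotation": [0,0,0]},{"grip": 1,"dp": [0,0,0.003],"rotation": [0,0,0]},{"grip": 1,"dp": [0,0,0],"rotation": [0,0,0]},{"grip": 1,"dp": [0,0,0],"rotation": [0,0,0]}])

```text
time_s: 16.25
tool_pos: [0.605, -0.026, 0.1013]
tool_rot: [180.0, -28.0, 8.2]
force: [-0.4, -0.3, -2.0]
grip_width: 0.0118
```

```bash
python3 edge.py w12|tail -7; python3 hov.py 0 .02|head -1
python3 - <<'E'
import cv2
a=cv2.imread("pics/w12.png")[190:290,240:400];cv2.imwrite("pics/c12.png",cv2.resize(a,(800,500),interpolation=cv2.INTER_CUBIC))
E
```

```text
row 220 []
row 230 [(253.5, 47), (381.5, -48)]
row 240 [(253.5, 55), (263.5, -50), (371.5, 50), (381.5, -53)]
row 250 [(253.5, 31), (263.5, -34), (266.5, 29), (368.5, -18), (371.5, 53), (380.5, -48)]
row 260 [(254.5, 37), (264.5, 32), (291.5, -19), (371.5, 30), (380.5, -52)]
col 308-328 [(155.5, 29), (175.5, -12), (226.5, 48), (235.5, -59), (247.5, 43), (262.5, -41)]
col 290-296 [(236.5, -45), (247.5, 46), (256.5, 29), (261.5, -19), (272.5, -32)]
TCP in housing [10.7  0.3  5.8] [ 12.   2.  -9. 123. -11.  28.  20.] 0.011579411329988258 [-0.7 -1.1 -0.8] 16.3
```

View pics/c12.png

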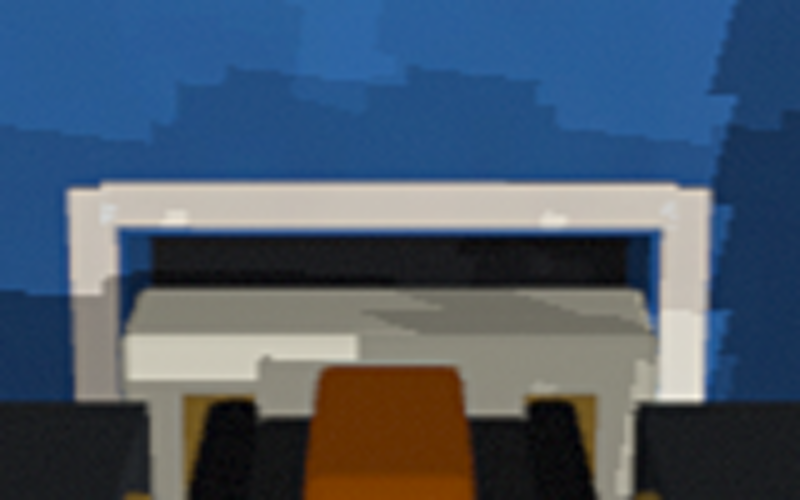

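The crop shows the module centred over the pocket: x within 0.2 mm, y needs about +0.6 mm. Descending.

carry_out(plan=[{"grip": 1,"dp": [0,0.0005,0.002],"rotation": [0,0,0]},{"grip": 1,"dp": [0,0,0.004],"rotation": [0,0,0]},{"grip": 1,"dp": [0,0,0.004],"rotation": [0,0,0]},{"grip": 1,"dp": [0,0,0],"rotation": [0,0,0]}])

```text
time_s: 16.63
tool_pos: [0.6105, -0.0261, 0.0926]
tool_rot: [179.9, -28.1, 8.2]
force: [-0.2, 0.1, -1.5]
grip_width: 0.0117
```

```bash
python3 hov.py 0 .02|head -1; python3 edge.py w13|tail -5
```

```text
TCP in housing [11.5 -0.6 -4.5] [ 12.   3.  -9. 122. -11.  27.  20.] 0.011727861520127085 [-0.2  0.1 -1.5] 16.6333
row 240 [(258.5, -49), (373.5, 47), (383.5, -49)]
row 250 [(255.5, -18), (258.5, -31), (266.5, 31), (369.5, -30), (372.5, 47), (383.5, -51)]
row 260 [(259.5, -33), (263.5, 56), (293.5, -19), (368.5, 12), (370.5, -27), (372.5, 40), (382.5, -51)]
col 308-328 [(155.5, 25), (229.5, 48), (239.5, -59), (247.5, 43), (262.5, -37)]
col 290-296 [(239.5, -57), (247.5, 46), (256.5, 29), (265.5, -18), (272.5, -32)]
```

carry_out(plan=[{"grip": 1,"dp": [-0.001,0,0.002],"rotation": [0,0,0]},{"grip": 1,"dp": [0,0,0.003],"rotation": [0,0,0]},{"grip": 1,"dp": [0,0,0.003],"rotation": [0,0,0]}])

```text
time_s: 16.93
tool_pos: [0.6139, -0.0258, 0.0853]
tool_rot: [179.9, -28.2, 8.2]
force: [0.7, 0.3, -0.9]
grip_width: 0.0117
```

carry_out(plan=[{"grip": 1,"dp": [0,0,0.002],"rotation": [0,0,0]},{"grip": 1,"dp": [0,0,0.001],"rotation": [0,0,0]}])

```text
time_s: 17.1
tool_pos: [0.6153, -0.0256, 0.0818]
tool_rot: [179.9, -28.1, 8.2]
force: [0.1, -0.5, -0.4]
grip_width: 0.0121
```

```bash
python3 hov.py 0 .02|head -1; python3 edge.py w14|tail -4
```

```text
TCP in housing [ 10.7  -0.7 -16.2] [ 11.   5.  -9. 122. -10.  26.  19.] 0.012090293967205271 [ 0.1 -0.5 -0.4] 17.1
row 250 [(256.5, -49), (266.5, 34), (368.5, -27), (378.5, 48), (389.5, -48)]
row 260 [(252.5, -13), (256.5, -37), (263.5, 52), (303.5, -23), (371.5, -42), (378.5, 54), (389.5, -58)]
col 308-328 [(157.5, 27), (179.5, -16), (236.5, 49), (246.5, -50), (249.5, 13), (256.5, 22), (258.5, -12), (262.5, -37)]
col 290-296 [(236.5, 48), (246.5, -49), (249.5, 14), (256.5, 29), (262.5, -31), (272.5, -32)]
```

carry_out(plan=[{"grip": 1,"dp": [0,0,0.001],"rotation": [0,0,0]},{"grip": 1,"dp": [0,0,0.001],"rotation": [0,0,0]}])

```text
time_s: 17.32
tool_pos: [0.6158, -0.0254, 0.0809]
tool_rot: [180.0, -28.0, 8.2]
force: [-19.4, 0.7, 22.5]
grip_width: 0.0117
```

carry_out(plan=[{"grip": 1,"dp": [0,0,0.001],"rotation": [0,0,0]}])

```text
time_s: 17.4
tool_pos: [0.6157, -0.0254, 0.0809]
tool_rot: [180.0, -28.0, 8.2]
force: [-11.1, -0.0, 10.8]
grip_width: 0.0112
```

carry_out(plan=[{"grip": 1,"dp": [0,0,0.001],"rotation": [0,0,0]}])

```text
time_s: 17.48
tool_pos: [0.6157, -0.0254, 0.0809]
tool_rot: [180.0, -28.0, 8.2]
force: [-10.0, 0.1, 9.6]
grip_width: 0.0118
```

```bash
python3 hov.py 0 .02|head -1
```

```text
TCP in housing [ 10.7  -0.6 -17.2] [ 11.   5.  -9. 122. -10.  26.  19.] 0.011825410982375549 [-10.    0.1   9.6] 17.4833
```

```bash
python3 edge.py w15|tail -4;python3 - <<'E'
import cv2
a=cv2.imread("pics/w15.png")[210:290,230:400];cv2.imwrite("pics/c15.png",cv2.resize(a,(800,376),interpolation=cv2.INTER_CUBIC))
E
```

```text
row 250 [(256.5, -50), (266.5, 33), (368.5, -29), (379.5, 48), (390.5, -42)]
row 260 [(256.5, -43), (263.5, 52), (302.5, -24), (371.5, -54), (378.5, 47), (389.5, -57)]
col 308-328 [(158.5, 26), (180.5, -12), (237.5, 52), (247.5, -55), (256.5, 20), (262.5, -37)]
col 290-296 [(237.5, 50), (247.5, -53), (256.5, 29), (263.5, -31), (272.5, -32)]
```

View pics/c15.png

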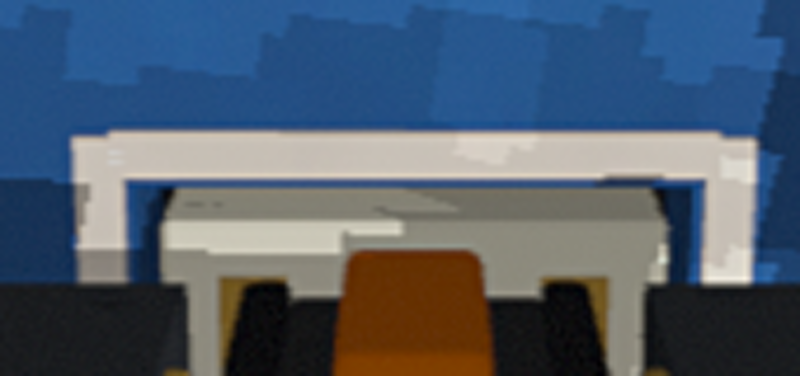

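carry_out(plan=[{"grip": 1,"dp": [0,0,0.002],"rotation": [0,0,0]},{"grip": 1,"dp": [0,0,0.003],"rotation": [0,0,0]}])

```text
time_s: 17.7
tool_pos: [0.6158, -0.0254, 0.0808]
tool_rot: [-180.0, -27.8, 8.3]
force: [-40.9, -1.3, 46.6]
grip_width: 0.0117
```

```bash
python3 hov.py 0 .02|head -1;  python3 edge.py w16|tail -4
```

```text
TCP in housing [ 10.7  -0.6 -17.4] [ 11.   5.  -9. 122. -10.  26.  19.] 0.011686398043947072 [-40.9  -1.3  46.6] 17.7
row 250 [(256.5, -49), (266.5, 35), (369.5, -28), (379.5, 50), (390.5, -44)]
row 260 [(256.5, -44), (263.5, 51), (301.5, -19), (371.5, -39), (378.5, 47), (389.5, -53)]
col 308-328 [(158.5, 26), (180.5, -12), (237.5, 54), (247.5, -55), (256.5, 25), (259.5, -19), (262.5, -37)]
col 290-296 [(237.5, 50), (247.5, -53), (256.5, 30), (263.5, -31), (272.5, -32)]
```

carry_out(plan=[{"grip": 1,"dp": [0,0,0],"rotation": [0,0,0]},{"grip": 1,"dp": [0,0,0],"rotation": [0,0,0]},{"grip": 0.6,"dp": [0,0,0],"rotation": [0,0,0]},{"grip": 0.6,"dp": [0,0,0],"rotation": [0,0,0]},{"grip": 0.6,"dp": [0,0,0],"rotation": [0,0,0]},{"grip": 0.6,"dp": [0,0,0],"rotation": [0,0,0]}])

```text
time_s: 18.25
tool_pos: [0.6172, -0.0259, 0.0841]
tool_rot: [179.9, -28.0, 8.3]
force: [-0.5, -0.2, 0.3]
grip_width: 0.0301
```

```bash
python3 hov.py 40 .02; python3 edge.py w17|tail -4
```

```text
TCP in housing [ 13.4  -1.3 -15.1] [ 11.   5.  -9. 122. -10.  26.  19.] 0.03007494774041749 [-0.5 -0.2  0.3] 18.25
-> [ 0.5902 -0.0285  0.1321] L=0.055 n=3
dp [-0.0005, -0.0004, -0.0184] rot [0.0, -0.0, 0.0]
dp [-0.0005, -0.0004, -0.0184] rot [0.0, -0.0, 0.0]
dp [-0.0005, -0.0004, -0.0184] rot [0.0, -0.0, 0.0]
row 250 [(251.5, -20), (261.5, 36), (364.5, -31), (371.5, 50), (382.5, -51)]
row 260 [(251.5, -23), (259.5, 45), (263.5, 22), (288.5, -19), (298.5, -19), (326.5, 22), (365.5, -37), (371.5, 54), (382.5, -48)]
col 308-328 [(156.5, 16), (234.5, 53), (244.5, -55), (254.5, 25), (256.5, -16), (260.5, -32)]
col 290-296 [(244.5, -50), (246.5, 20), (254.5, 29), (260.5, -31)]
```

carry_out(plan=[{"grip": 0.5,"dp": [-0.001,0,-0.005],"rotation": [0,0,0]},{"grip": 0.5,"dp": [0,0,-0.015],"rotation": [0,0,0]},{"grip": 0.4,"dp": [0,0,-0.02],"rotation": [0,0,0]},{"grip": 0.4,"dp": [0,0,-0.02],"rotation": [0,0,0]},{"grip": 0.4,"dp": [0,0.01,-0.015],"rotation": [0,0,0]},{"grip": 0.4,"dp": [0,0.02,0],"rotation": [0,0,0]},{"grip": 0.4,"dp": [0,0.02,0],"rotation": [0,0,0]},{"grip": 0.4,"dp": [0,0,0],"rotation": [0,0,0]}])

```text
time_s: 18.97
tool_pos: [0.5862, -0.0803, 0.1533]
tool_rot: [179.9, -28.0, 8.6]
force: [0.9, -0.7, 0.6]
grip_width: 0.0525
```

```bash
python3 - <<'E'
from house import *
p=dict(env.camera_params("wrist"));im=env.read_camera("wrist");cv2.imwrite("pics/w18.png",im[:,:,::-1])
O=s.x[:3];C=fr(8.2,-28)
P,R=cur();print("TCP in housing",(C.T@(P-O)*1e3).round(1),env.get_obs()["qpos"].round(0))
hsv=cv2.cvtColor(im,cv2.COLOR_RGB2HSV)
x=proj(p,O+C@np.array([12,0,-22])/1e3);print("pocket px",x.round(0))
y0,x0=max(0,int(x[1])-90),max(0,int(x[0])-90)
wm=cv2.inRange(hsv,(0,0,100),(180,80,255))[y0:int(x[1])+90,x0:int(x[0])+90]
cs,h=cv2.findContours(wm,cv2.RETR_CCOMP,2)
for c,hh in zip(cs,h[0]):
    if cv2.contourArea(c)>150:
        r=cv2.minAreaRect(c);print("hole" if hh[3]>=0 else "outer",cv2.contourArea(c),(np.array(r[0])+[x0,y0]).round(1),np.round(r[1],1),round(r[2],1))
for b in blobs(mask(im,3,22,s=150,v=60)[y0:int(x[1])+90,x0:int(x[0])+90],150): print("orange",round(b[0]+x0,1),round(b[1]+y0,1),b[2],np.round(b[3][1],1),(cv2.boxPoints(b[3])+[x0,y0]).round(0).tolist())
for n,o in(("fintop+y",(12,15,4)),("fintop-y",(12,-15,4)),("fintop",(12,0,4)),("shoulder",(12,0,-22))): print(n,proj(p,O+C@np.array(o)/1e3).round(1))
E
```

```text
TCP in housing [ 11.6 -48.6  63.7] [ 15.  -3.  -4. 121. -15.  37.  29.]
pocket px [319. 156.]
outer 3203.0 [318. 158.] [60. 78.] 90.0
hole 461.0 [341.7 158.5] [11.8 43.3] 1.8
hole 488.5 [293. 158.] [12. 44.] 0.0
outer 8713.5 [316.5 155. ] [ 86. 105.] 90.0
hole 6289.0 [316.5 155.5] [73. 89.] 90.0
orange 341.9 158.5 314.0 [ 8. 41.] [[338.0, 179.0], [338.0, 138.0], [346.0, 138.0], [346.0, 179.0]]
orange 293.0 158.0 320.5 [ 8. 41.] [[289.0, 179.0], [289.0, 138.0], [297.0, 138.0], [297.0, 179.0]]
orange 317.5 161.7 1199.5 [21. 58.] [[307.0, 191.0], [307.0, 133.0], [328.0, 133.0], [328.0, 191.0]]
fintop+y [318.8 130. ]
fintop-y [318.4 188.6]
fintop [318.6 159.8]
shoulder [318.6 155.8]
```

Module seated: shoulder height against the deck works out at −0.5 ± 1.5 mm, and it's 1.5 mm off centre within the 2 mm play. I'll retreat and check the cover from the top camera.

carry_out(plan=[{"grip": 0.3,"dp": [0,0,-0.03],"rotation": [0,-2,0]},{"grip": 0.3,"dp": [0,0,-0.03],"rotation": [0,-3,0]},{"grip": 0.3,"dp": [0,-0.02,-0.03],"rotation": [0,-3,0]},{"grip": 0.3,"dp": [0,-0.03,-0.01],"rotation": [0,-3,0]},{"grip": 0.3,"dp": [0,-0.035,0],"rotation": [0,-3,0]},{"grip": 0.3,"dp": [0,-0.035,0],"rotation": [0,-3,0]},{"grip": 0.3,"dp": [0,-0.035,0],"rotation": [0,0,0]},{"grip": 0.3,"dp": [0,0,0],"rotation": [0,0,0]}])

```text
time_s: 19.68
tool_pos: [0.514, 0.0788, 0.2463]
tool_rot: [-179.9, -9.9, 8.3]
force: [0.2, -0.1, -0.7]
grip_width: 0.0609
```

```bash
python3 - <<'E'
from h import *
T=env.camera_params("top");im=env.read_camera("top");cv2.imwrite("pics/t9.png",im[:,:,::-1])
o=env.get_obs();print(o["tool_pos"],o["qpos"].round(0),o["time_s"])
sub=im[185:295,410:510];hsv=cv2.cvtColor(sub,cv2.COLOR_RGB2HSV)
bl=cv2.inRange(hsv,(105,80,25),(125,255,255));c=np.vstack(cv2.findContours(bl,0,2)[0]);r=cv2.minAreaRect(c)
print("mat",onz(T,np.array(r[0])+[410,185],.003),r[1],r[2])
pl=cv2.inRange(hsv,(0,0,70),(180,60,255));m2=np.zeros_like(pl);cv2.fillConvexPoly(m2,cv2.boxPoints(r).astype(int),255)
m2=cv2.erode(m2,np.ones((7,7)));cs=[c for c in cv2.findContours(pl&m2,0,2)[0] if cv2.contourArea(c)>50];r2=cv2.minAreaRect(np.vstack(cs))
bx=cv2.boxPoints(r2)+[410,185];q=np.array([onz(T,u,.013) for u in bx]);print("cover",q.mean(0),r2[1],r2[2],[np.linalg.norm(q[i]-q[i-1]).round(3) for i in range(4)])
for b in blobs(mask(im,18,32,s=110,v=50),25): 
    if 410<b[0]<500 and b[1]<300: print("fin",b[:3],onz(T,b[:2],.034))
a=cv2.imread("pics/top0.png").astype(int)
# bystanders
for n,(u0,u1,v0,v1) in dict(bottle=(100,180,140,210),drv=(200,305,120,168),wrench=(335,420,128,150),cup=(462,530,145,197),green=(165,190,255,280),purple1=(305,395,275,360),purple2=(140,215,345,430)).items():
    print(n,np.abs(a[v0:v1,u0:u1]-im[v0:v1,u0:u1,::-1].astype(int)).mean().round(2))
for h in((3,14),(105,118),(45,80)):
  for nm,i in(("before",a.astype(np.uint8)[:,:,::-1].copy()),("now",im)): print(h,nm,[(round(b[0],1),round(b[1],1)) for b in blobs(mask(i,*h,s=110,v=50),25) if 60<b[0]<420 and 60<b[1]<300])
E
```

```text
[0.51455131 0.07543131 0.24616988] [  7.  -5. -18. 107.  -1.  68.  -2.] 19.7333
mat [ 0.52695865 -0.3133305   0.003     ] (71.13014221191406, 78.987548828125) 1.9749339818954468
cover [ 0.52884085 -0.31278338  0.013     ] (58.10115432739258, 70.41385650634766) 1.060911774635315 [np.float64(0.133), np.float64(0.165), np.float64(0.135), np.float64(0.164)]
fin (462.68253968253964, 261.06349206349205, 73.5) [ 0.47414933 -0.30866301  0.034     ]
bottle 14.29
drv 14.41
wrench 14.75
cup 12.96
green 9.3
purple1 19.91
purple2 10.67
(3, 14) before [(209.1, 272.5), (260.9, 154.1)]
(3, 14) now [(337.5, 198.9), (260.8, 154.0)]
(105, 118) before [(115.6, 158.5), (278.2, 132.4)]
(105, 118) now [(338.6, 212.6), (115.7, 158.6), (278.1, 132.4)]
(45, 80) before [(175.3, 266.4), (106.2, 88.6), (84.2, 83.4)]
(45, 80) now [(174.9, 266.5), (106.4, 88.8), (84.3, 83.4)]
```

```bash
python3 -c "
from cell import env
o=env.get_obs();print(o['force'],abs(o['joint_velocities']).max());print(env.sign_off())"
```

```text
[ 0.72840002  0.58930643 -0.37507958] 4.847674578271744
the job is handed in; nothing more can be done
None
```

The cover is off and set down right way up on the blue mat. The orange module is pressed into the pocket, and I let go of both. I handed the job in at about 19.7 s; it gives no verdict back.

- **Cover:** tipped up about 10°, drawn about 20 mm out from under the lip and set down with about 10 N contact. The top camera puts its centre 2 mm from the mat's centre.
- **Module:** it stopped hard, and pressing with about 60 N, measured at the wrist, moved it only about 0.2 mm. Two wrist views put its shoulders −0.5 mm from the deck, give or take 1.5 mm, and about 1.5 mm off centre in y, inside the 2 mm play.
- **Height disagreement:** by the tool's own position the hard stop came about 1.6 mm higher than I had worked out. That is within the 2 mm calibration error, so I took it as home.
- **Other items:** the orange and blue screwdrivers, bottle and green module showed no shift in the top view. For the cup, wrench and purple plates I only had brightness differences, which didn't settle it either way.
- **At hand-in:** the gripper was well clear of everything, though the arm was still settling at about 5°/s.

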